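# Refill the carousel's empty compartment through the chute

### The arm

A 7-joint arm with a two-finger parallel gripper is mounted at the origin on a cart in front of the work surface, level with it; the furniture and walls round the work are solid. World frame = base frame: x ahead of the robot, y to its left, z up, the work surface at z = 0. Lengths are in m, angles in rad, forces in N, time in s.
With the tool pointing down it reaches from about 0.4 to 0.875 m from the base axis. Payload 19.3 kg.
Tool frame: the origin (TCP) lies midway between the tips of the shut fingers; the grasp point (between the pads) lies 19 mm behind it (bot.tcp_to_grasp is the distance from the TCP to the grasp point, in m); z points along the fingers, y is the direction in which the jaws open and shut (so a half turn about z gives the same grasp; the last joint's range is limited). The gripper opens to 85 mm and grips with 20 to 120 N. Pads are 22 mm wide; open, the fingers measure 114 mm over their backs; the gripper's body (76 mm by 85 mm) begins 54 mm behind the grasp point. The pads swing forward as they close: fully open they stand 13 mm farther back than shut.
Start: joints at [-1.306, 0.521, -0.036, 1.599, 0.021, 1.021, -0.113], TCP at [0.205, 0.59, 0.231] pointing down, gripper open.
Joint ranges: [-2.91, 2.91], [-0.3, 2.13], [-1.5, 1.42], [0.17, 2.43], [-1.26, 4.41], [0.16, 1.93], [-2.52, 2.52]. Speed limits (rad/s): [1.89, 1.89, 2.39, 2.39, 3.01, 3.01, 3.01].

### API

Orientations are given as [roll, pitch, yaw] about the fixed x, y, z axes, in that order (R = Rz(yaw) Ry(pitch) Rx(roll)).
In Python, from workcell import bot gives the robot as it stands. The module is installed in compiled form; this text tells all that it offers.
- The arm moves only by the tool drive_tool, never from a script. Its argument "series" is a list of rows, each a list of 5 numbers: the opening in per cent of the stroke, from 0 (shut) to 100 (fully open), then the shift along the world's x, y, z in m, then the turn about the world's z in rad. A call has 1 to 12 rows; each row shifts and turns the pose as measured when the row begins; what a row does not reach is not made up. A row lasts 1/10 s, in which the tool goes at most 50 mm and 8.59 degrees, less where a joint would pass 70% of its speed; a pose out of reach is approached as far as the arm can. A call with a gripper value outside its range is refused whole. The fingers move at their own pace and stop on an object; "newtons" is the grip in N (left out, the last holds). Time passes only in rows, so rows that do not move let the fingers close. It gives the time, the measured TCP pose, the force and the opening at its end, in the units of the state.
- bot.observe(): the state, without advancing time (a new reading comes with each control period).
- bot.grab_frame(name): name is "scene" or "top" or "wrist"; returns the picture (384x512x3 uint8, red, green, blue); there is no depth.
- bot.camera_info(name): a dict with "fx", "fy", "cx", "cy" (pixels), "cam_to_world" (4x4, takes a point from camera to world coordinates). Camera axes: x right, y down, z forward; pixel columns grow to the right and rows downward; lengths in m; the calibration is good to about 2 mm. A picture is of the moment at which its call begins: read the wrist's pose just before it. camera_info takes no time and is no camera call; for the wrist camera it gives the pose at the moment of the call.
- bot.job_done(): hands the job in, once; it reports no verdict.
Trained networks look in the newest picture that a camera, given by its name, has taken for a name from the list of things; names that differ only in an ending like _2 or _b are one class to them, and where a whole thing is asked for, a point or a joint stands for the part that bears it (a point fixed in the world has none). Each returns a list of dicts, best first, with "conf" (0 to 1); they miss things now and then, are a little off and sometimes report something else, mostly with a low value. They report only what shows in the picture. A call takes as long as a camera call.
- bot.masks_of(camera, target): "mask" (384x512 bool, what is visible of it) and "point" ([column, row] in pixels, amid what is visible of it).
The state is a dict: "clock": time; "qpos": joint angles; "qd": joint speeds; "joint_efforts": joint torques, N m; "position": TCP position; "tool_rot": TCP orientation; "force": force on the tool from outside, world axes, zero at the start; "moment": the same for the moment, N m; "grip_width": finger opening in m.
Only numpy, scipy, OpenCV 4.12 (cv2) and the standard library are available. Lean on these libraries where they do the work, as an engineer would, in place of code of your own. Each camera call takes 0.05 s, during which the arm holds its last target.

### The job

Put the three white nylon bolts into the carousel's empty compartment: first turn the carousel until that compartment is squarely under the outlet of the chute. Then lift the blue tub of bolts out of its stall, stand it on the bench and let go, take hold of it afresh, and tip the bolts down the chute so that all three end up in that compartment. Finally stand the empty tub upright on the bench, leaving the flask, tape measure and red screwdriver where they are.

Things in the scene. Friction and masses are not known exactly. Their poses are not given: they have to be found in the camera images.
- station: fixed carousel station; origin on the bench at the turntable's axis, z up, x from that axis out along the chute, an open-topped aluminium channel 96 mm wide inside on two legs: its floor falls at 35 degrees from its upper edge (240 mm from the axis, 202 mm above the bench) to its lower edge (120 mm from the axis, 118 mm above the bench)
- chute_inlet (a point): middle of the chute's floor near its upper, open end, 225 mm from the turntable's axis, 192 mm above the bench; axes as the station's. The chute's side walls rise 40 mm above its floor, at most 241 mm above the bench (at the upper end)
- chute_outlet (a point): centre of the chute's outlet, 85 mm from the turntable's axis, 112 mm above the bench; axes as the station's. Cheeks and a deflector plate round it, up to 155 mm above the bench, 45 to 120 mm from the axis, guide the parts down
- turntable (a joint): angle of the grey turntable (rad), growing anticlockwise from above; at 0 the empty compartment is squarely under the outlet. Limits +-3.4; light friction (1 N at a post), stays where left. A round tray of 160 mm radius, rim 89 mm and floor 26 mm above the bench, with four equal compartments; the other three hold steel bolts, cream bushings and wing nuts (fixed)
- empty_compartment (a point): point on the floor of the turntable's empty compartment, on its middle line, 85 mm from the axis; its axes turn with the turntable, x and y along the two dividers that bound this compartment
- post_a (a point): top of one of the four turning posts on the rim, 123 mm above the bench, 156 mm from the axis, at the outer end of the divider along the turntable's +x: a round steel pin with a black cap, 14 to 16 mm in diameter, 34 mm above the rim, to be gripped or pushed; it is fixed to the turntable
- post_b (a point): top of the post a quarter turn anticlockwise of post_a
- post_c (a point): top of the post opposite post_a
- post_d (a point): top of the post opposite post_b
- stall: fixed black plastic rest for the tub, 196 x 112 mm; origin on the bench, x toward its open front (where the tub's nose is). Floor 6 mm thick, side cheeks and a slotted back block 66 mm high enclose the tub and its rear grip, so the tub can be taken from it only by its bail, straight up by 75 mm
- tub: blue plastic parts tub, about 170 g, 124 x 72 mm, 58 mm high, open at the top, side walls falling to 28 mm at the nose; origin at the centre of its underside, x axis toward the pouring nose, z up. The nose has a ramped lip 10 mm high; the bolts slide out when the nose is tipped down by 35 degrees or more
- tub_nose (a point): middle of the tub's pouring lip, 63 mm ahead of its origin, 10 mm above its underside; axes as the tub's
- tub_grip (a point): centre of the black rear grip, 89 mm behind the tub's origin and 40 mm above its underside: a bar along the tub's x axis, 18 mm wide, 24 mm high, 50 mm long
- bail_grip (a point): middle of the black sleeve on top of the tub's wire bail: 12 mm in diameter, 56 mm long, along the tub's y axis, 122 mm above the tub's underside when the bail is upright
- bail (a joint): lean of the bail about the tub's y axis (rad), 0 upright, positive toward the nose, +-1.2. Hinged to the tub's sides 14 mm behind the tub's origin, 48 mm above its underside; slight friction keeps it where it is left. The tub hangs about level from it: held by the bail it cannot be tipped
- nylon_bolt_1: white, slippery nylon bolt, 83 mm long, head 25 mm wide, 30 g; origin at its middle, on its underside; y along it
- nylon_bolt_2: second nylon bolt, the same
- nylon_bolt_3: third nylon bolt, the same
- flask: standing black vacuum flask, 72 mm in diameter, 285 mm high, origin at the centre of its underside; bystander
- tape_measure: yellow tape measure, 64 x 69 x 32 mm; bystander
- red_screwdriver: red-handled screwdriver lying on the bench, 200 mm long; bystander

How it is judged:
On the way, in this order (a step that is already met when the one before it is completed fails the run):
1. the empty compartment is squarely under the chute's outlet, the bolts still in the tub (horizontal distance between empty_compartment and chute_outlet below 0.013 m and velocity of joint turntable between -0.05 and 0.05 rad/s and distance between each of nylon_bolt_1, nylon_bolt_2, nylon_bolt_3 and tub below 0.07 m), for 0.2 s.
2. the tub stands on the bench beside the stall, let go, the bolts in it (height (world z) of tub below 0.003 m and angle between tub's own z axis and vertical below 0.08 rad and linear speed of tub below 0.03 m/s and contact force between tub and the fingers below 0.1 N and horizontal distance between tub and stall above 0.08 m and distance between each of nylon_bolt_1, nylon_bolt_2, nylon_bolt_3 and tub below 0.07 m), for 0.2 s.
3. the tub is tipped nose down over the chute (angle between tub's own z axis and vertical above 0.45 rad and x of tub_nose in the frame of station between 0.08 and 0.26 m and y of tub_nose in the frame of station between -0.05 and 0.05 m and z of tub_nose in the frame of station below 0.33 m), for 0.1 s.
At the end, for the whole second after the job is handed in: all three nylon bolts lie still inside the empty compartment (between its two dividers and within the rim, each bolt's middle less than 50 mm above the compartment's floor), and the tub stands upright (within 0.1 rad) and still on the bench (or back in its stall) (x of each of nylon_bolt_1, nylon_bolt_2, nylon_bolt_3 in the frame of empty_compartment above -0.056 m and y of each of nylon_bolt_1, nylon_bolt_2, nylon_bolt_3 in the frame of empty_compartment above -0.056 m and z of each of nylon_bolt_1, nylon_bolt_2, nylon_bolt_3 in the frame of empty_compartment below 0.05 m and horizontal distance between each of nylon_bolt_1, nylon_bolt_2, nylon_bolt_3 and station below 0.155 m and linear speed of each of nylon_bolt_1, nylon_bolt_2, nylon_bolt_3, tub below 0.03 m/s and height (world z) of tub below 0.012 m and angle between tub's own z axis and vertical below 0.1 rad); the robot touches nothing.
It fails at once if the flask, tape measure or red screwdriver is knocked over or pushed more than 30 mm (distance of any of flask, tape_measure, red_screwdriver from where it was at the start of the episode above 0.03 m or angle between flask's own z axis and vertical above 0.3 rad).
It also fails if it takes over 72 s, if anything falls off the work surface, if the arm or the gripper's body presses on something with over 40 N, if the wrist force passes 120 N, or if a joint passes its speed limit or range.

## Working session

There is one attempt and no reset: what is moved stays moved. The work goes in short steps, Python scripts to look and compute and a tool call to move; the robot and the scene stay as the last step left them, time stands still between calls to the robot, and variables do not carry over. Pictures are saved under pics/ and viewed, and the job is handed in when it is done.

Besides the shell and the picture viewer there is one more tool, called after "Request:" as a command line: name --pt "numbers of a row" for each row, then --argument value for the rest. drive_tool: Moves the arm, as the interface text tells. Its arguments: {"type":"object","properties":{"series":{"type":"array","items":{"type":"array","items":{"type":"number"}}},"newtons":{"type":"number"}},"required":["series"]}

```bash
mkdir -p pics; ls
python3 - <<'E'
from workcell import bot
import cv2,numpy as np
s=bot.observe();print({k:np.round(v,3) for k,v in s.items()}); print(bot.tcp_to_grasp)
for n in ["scene","top"]:
    im=bot.grab_frame(n);cv2.imwrite(f"pics/{n}0.png",im[:,:,::-1])
    c=bot.camera_info(n);print(n,c["fx"],c["fy"],c["cx"],c["cy"],np.round(c["cam_to_world"],3).tolist())
    for t in ["tub","stall","station","turntable","flask","tape_measure","red_screwdriver","post_a","bail_grip","tub_grip","nylon_bolt_1","empty_compartment"]:
        pass
E
```

```text
pics
{'clock': np.float64(0.0), 'qpos': array([-1.306,  0.522, -0.036,  1.6  ,  0.021,  1.021, -0.113]), 'qd': array([-0.001, -0.002,  0.001,  0.   , -0.001,  0.001,  0.   ]), 'joint_efforts': array([-0.0000e+00, -9.2712e+01,  1.9790e+00, -3.6992e+01,  1.8000e-02,
        8.0000e-03, -0.0000e+00]), 'position': array([0.205, 0.59 , 0.231]), 'tool_rot': array([-3.14 ,  0.   ,  2.807]), 'force': array([-0.542, -0.807,  0.192]), 'moment': array([ 0.001,  0.03 , -0.034]), 'grip_width': np.float64(0.085)}
0.0187
scene 496.7035674797668 496.7035674797668 257.6557275593199 184.56471534211065 [[-0.744, -0.489, 0.455, -0.259], [-0.668, 0.541, -0.511, 0.949], [0.004, -0.684, -0.729, 1.469], [0.0, 0.0, 0.0, 1.0]]
top 384.64054526336855 384.64054526336855 253.38762852747914 193.84695904030744 [[-0.001, -0.985, 0.17, 0.372], [-1.0, 0.004, 0.019, 0.009], [-0.019, -0.17, -0.985, 1.3], [0.0, 0.0, 0.0, 1.0]]
```

View pics/scene0.png

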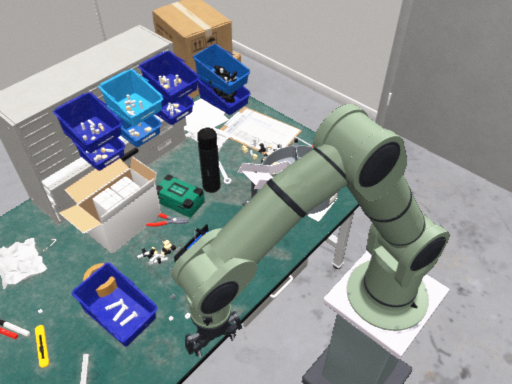

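View pics/top0.png

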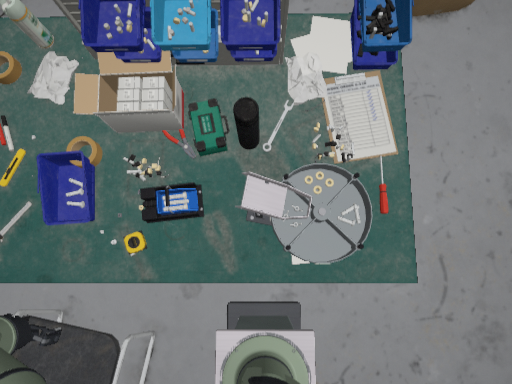

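```bash
cat > h.py <<'E'
from workcell import bot
import cv2,numpy as np
def P(n,uv,z,c=None):
    c=c or bot.camera_info(n);T=np.array(c["cam_to_world"]);d=T[:3,:3]@np.array([(uv[0]-c["cx"])/c["fx"],(uv[1]-c["cy"])/c["fy"],1]);o=T[:3,3]
    return o+d*(z-o[2])/d[2]
def proj(n,p,c=None):
    c=c or bot.camera_info(n);T=np.array(c["cam_to_world"]);q=T[:3,:3].T@(np.array(p)-T[:3,3]);return np.array([c["fx"]*q[0]/q[2]+c["cx"],c["fy"]*q[1]/q[2]+c["cy"]])
E
python3 - <<'E'
from h import *
im=bot.grab_frame("top")[:,:,::-1]
cv2.imwrite("pics/top1.png",cv2.resize(im[150:280,120:400],None,fx=2.85,fy=2.85,interpolation=cv2.INTER_CUBIC))
for t in ["tub","stall","station","turntable","tub_grip","post_a","bail_grip","nylon_bolt_1","tape_measure","flask","red_screwdriver"]:
    for d in bot.masks_of("top",t)[:5]:
        m=d["mask"];ys,xs=np.nonzero(m);print(t,round(d["conf"],2),np.round(d["point"],1),m.sum(),xs.min(),xs.max(),ys.min(),ys.max(),round(xs.mean(),1),round(ys.mean(),1))
print(bot.observe()["clock"])
E
```

```text
tub 0.8 [171.7 199.6] 880 143 198 187 213 173.7 199.7
stall 0.63 [161.8 213.2] 1094 140 203 182 223 169.2 203.7
stall 0.58 [177.2 207.2] 91 164 187 203 210 176.8 207.0
station 0.82 [310.3 209.5] 9446 237 371 163 263 311.9 210.4
turntable 0.58 [322.9 213. ] 7456 270 371 162 263 323.8 213.7
turntable 0.33 [173.6 207.5] 98 163 187 204 210 174.7 207.3
tub_grip 0.87 [167.6 200.5] 1002 143 197 186 214 171.9 200.1
post_a 0.71 [323.9 211.3] 7606 270 372 163 263 323.9 213.8
nylon_bolt_1 0.65 [184.  194.8] 41 173 186 193 197 181.1 195.1
nylon_bolt_1 0.48 [180.  202.9] 60 164 187 199 203 177.9 201.0
tape_measure 0.93 [134.5 239. ] 440 123 146 230 255 134.6 241.7
flask 0.64 [247.7 122.3] 1095 233 259 97 148 246.7 121.8
flask 0.56 [168.2 202. ] 821 143 198 187 213 172.8 199.6
flask 0.55 [323.7 214. ] 7559 270 371 163 263 323.6 213.4
red_screwdriver 0.77 [381.2 192. ] 349 378 388 156 212 382.6 189.3
0.7
```

View pics/top1.png

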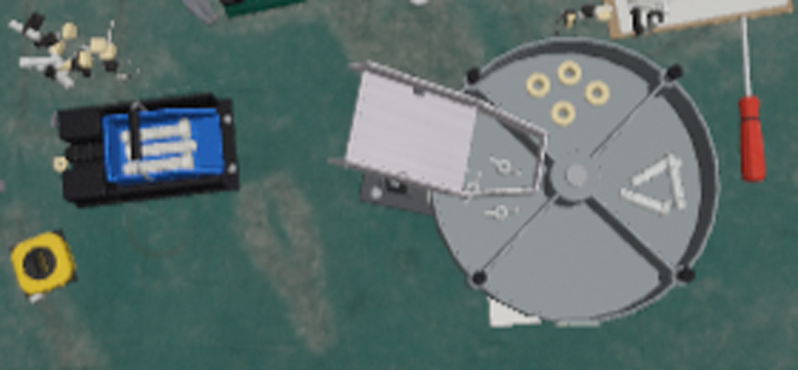

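Run:
```python
from h import *
f=lambda p:(p[0]/2.85+120-.3,p[1]/2.85+150-.3)
posts=[P("top",f(p),.12) for p in [(474,76),(673,72),(686,274),(479,278)]]
for p in posts: print(np.round(p,3))
c=np.mean(posts,0);print("c",c,[ (round(np.hypot(*(p-c)[:2]),3),round(np.degrees(np.arctan2(*(p-c)[1::-1])),1)) for p in posts])
# chute upper edge top corners z .236, floor
for p in [(367,64),(345,160)]: print("edge",P("top",f(p),.236))
for p in [(362,68),(346,160)]: print("edgefl",P("top",f(p),.202))
for p in [(478,106),(463,191)]: print("low",P("top",f(p),.118))
for p in [(545,130),(541,190)]: print("defl",P("top",f(p),.155))
for n,p,z in [("stall",(60,113),.066),("stall",(65,205),.066),("stall",(232,97),.066),("stall",(238,187),.066),("tub fr",(222,110),.034),("tub",(228,178),.034),("bail",(135,105),.13),("bail",(135,155),.13)]: print(n,np.round(P("top",f(p),z),3))
print(P("top",(134.5,241),.0),P("top",(246,140),0))
```

```text
[ 0.631 -0.07   0.12 ]
[ 0.634 -0.288  0.12 ]
[ 0.415 -0.292  0.12 ]
[ 0.411 -0.072  0.12 ]
c [ 0.52260196 -0.18039728  0.12      ] [(np.float64(0.154), np.float64(45.6)), (np.float64(0.155), np.float64(-43.9)), (np.float64(0.155), np.float64(-134.2)), (np.float64(0.156), np.float64(135.9))]
edge [0.61804012 0.04381578 0.236     ]
edge [0.52172523 0.06525381 0.236     ]
edgefl [0.62174124 0.05003974 0.202     ]
edgefl [0.52652237 0.06602473 0.202     ]
low [ 0.59758921 -0.07409733  0.118     ]
low [ 0.50410003 -0.0564199   0.118     ]
defl [ 0.56439453 -0.14171002  0.155     ]
defl [ 0.5007583 -0.1358676  0.155    ]
stall [0.601 0.403 0.066]
stall [0.495 0.392 0.066]
stall [0.619 0.205 0.066]
stall [0.515 0.195 0.066]
tub fr [0.61  0.221 0.034]
tub [0.53  0.212 0.034]
bail [0.598 0.3   0.13 ]
bail [0.543 0.298 0.13 ]
[0.43641708 0.43629687 0.        ] [0.7886466 0.0602911 0.       ]
```

Request:
drive_tool --pt "60 0.01 -0.025 0.04 0" --pt "60 0.01 -0.025 0.04 0" --pt "60 0.02 -0.045 0 0" --pt "60 0.02 -0.045 0 0" --pt "60 0.02 -0.045 0 0" --pt "60 0.02 -0.045 0 0" --pt "60 0.02 -0.045 0 0" --pt "60 0.02 -0.045 0 0" --pt "60 0.02 -0.045 0 0" --pt "60 0.02 -0.045 0 0"

```text
clock: 1.7
position: [0.3827, 0.1745, 0.3135]
tool_rot: [3.138, -0.0, 2.816]
force: [2.1, 1.0, 0.7]
grip_width: 0.051
```

Request:
drive_tool --pt "60 0.023 -0.043 0 0" --pt "60 0.023 -0.043 0 0" --pt "60 0.023 -0.043 0 0" --pt "60 0.023 -0.043 0 0" --pt "60 0.023 -0.043 0 0" --pt "60 0.023 -0.043 0 0" --pt "60 0.023 -0.043 0 0" --pt "60 0.023 -0.043 0 0" --pt "60 0.023 -0.043 0 0" --pt "60 0.023 -0.043 0 0" --pt "60 0.015 -0.02 0 0" --pt "60 0 0 0 0"

```text
clock: 2.9
position: [0.6309, -0.2953, 0.3143]
tool_rot: [3.135, 0.005, 2.814]
force: [-0.1, -0.2, 0.2]
grip_width: 0.0513
```

Run:
```python
from h import *
c=bot.camera_info("wrist");im=bot.grab_frame("wrist");cv2.imwrite("pics/w1.png",im[:,:,::-1])
print(bot.observe()["position"],np.round(c["cam_to_world"],3).tolist(),c["fx"])
print("expected post px",proj("wrist",[.634,-.288,.123],c))
for d in bot.masks_of("wrist","post_b"): print(d["conf"],d["point"],d["mask"].sum())
```

```text
[ 0.63031841 -0.29432167  0.3144438 ] [[0.32, 0.905, 0.28, 0.56], [0.947, -0.308, -0.089, -0.273], [0.005, 0.294, -0.956, 0.457], [0.0, 0.0, 0.0, 1.0]] 343.45028928586333
expected post px [259.93770784 164.16495324]
0.72 [315.3, 75.0] 42593
```

View pics/w1.png

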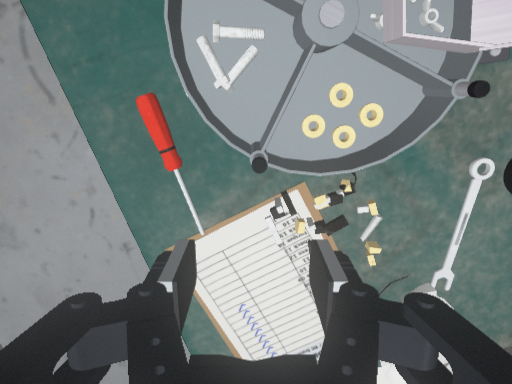

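Request:
drive_tool --pt "60 0.003 0.006 -0.045 0" --pt "60 0 0 -0.045 0" --pt "60 0 0 -0.045 0" --pt "60 0 0 -0.04 0" --pt "60 0 0 -0.03 0" --pt "60 0 0 -0.01 0" --pt "10 0 0 0 0" --pt "10 0 0 0 0" --pt "10 0 0 0 0" --pt "10 0 0 0 0" --newtons 25

```text
clock: 4.0
position: [0.6339, -0.277, 0.1012]
tool_rot: [3.131, 0.014, 2.825]
force: [6.7, -6.8, -29.9]
grip_width: 0.0145
```

Request:
drive_tool --pt "10 0 0 0.004 0" --pt "10 0 0 0 0"

```text
clock: 4.2
position: [0.6329, -0.2765, 0.1049]
tool_rot: [3.131, 0.012, 2.825]
force: [-2.1, 0.5, 0.2]
grip_width: 0.0139
```

Run:
```python
from h import *
c=bot.camera_info("wrist");im=bot.grab_frame("wrist");cv2.imwrite("pics/w2.png",im[:,:,::-1])
o=bot.observe();print(o["position"],o["force"],o["moment"],o["tool_rot"])
```

```text
[ 0.63293897 -0.27649487  0.10490912] [-3.69984904  1.71286791 -3.64434197] [ 0.351819    0.85534947 -0.01935298] [3.13083914 0.01180049 2.82491337]
```

View pics/w2.png

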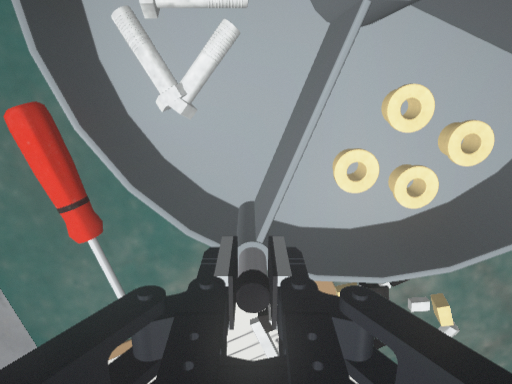

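Run:
```python
from h import *
a=-40.
for i in range(15):
    b=a-7.5;d=.156*np.array([np.cos(np.radians(b))-np.cos(np.radians(a)),np.sin(np.radians(b))-np.sin(np.radians(a))]);print(b,np.round(d,4));a=b
```

```text
-47.5 [-0.0141 -0.0147]
-55.0 [-0.0159 -0.0128]
-62.5 [-0.0174 -0.0106]
-70.0 [-0.0187 -0.0082]
-77.5 [-0.0196 -0.0057]
-85.0 [-0.0202 -0.0031]
-92.5 [-0.0204 -0.0004]
-100.0 [-0.0203  0.0022]
-107.5 [-0.0198  0.0049]
-115.0 [-0.019   0.0074]
-122.5 [-0.0179  0.0098]
-130.0 [-0.0165  0.0121]
-137.5 [-0.0147  0.0141]
-145.0 [-0.0128  0.0159]
-152.5 [-0.0106  0.0174]
```

Request:
drive_tool --pt "10 -0.014 -0.015 0 0" --pt "10 -0.016 -0.013 0 0" --pt "10 -0.017 -0.011 0 0" --pt "10 -0.019 -0.008 0 0" --pt "10 -0.02 -0.006 0 0" --pt "10 -0.02 -0.003 0 0" --pt "10 -0.02 0 0 0"

```text
clock: 4.95
position: [0.5063, -0.3311, 0.1092]
tool_rot: [3.126, 0.019, 2.831]
force: [-0.5, 0.9, -0.3]
grip_width: 0.0085
```

Run:
```python
from h import *
c=bot.camera_info("wrist");im=bot.grab_frame("wrist");cv2.imwrite("pics/w3.png",im[:,:,::-1])
o=bot.observe();print(o["position"],o["force"],o["grip_width"])
im=bot.grab_frame("top");cv2.imwrite("pics/t3.png",cv2.resize(im[140:290,120:400,::-1],None,fx=2.5,fy=2.5,interpolation=cv2.INTER_CUBIC))
```

```text
[ 0.50297809 -0.33181473  0.10934886] [-1.404833   -4.03287107  1.40371553] 0.008645589132139421
```

View pics/w3.png

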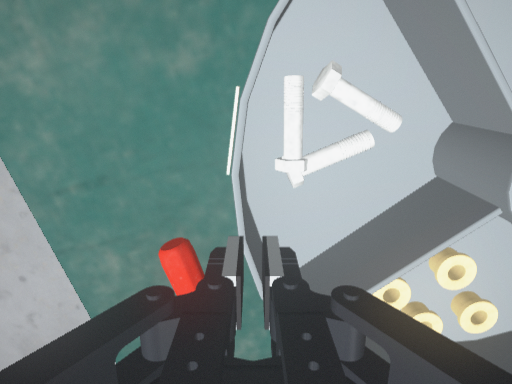

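View pics/t3.png

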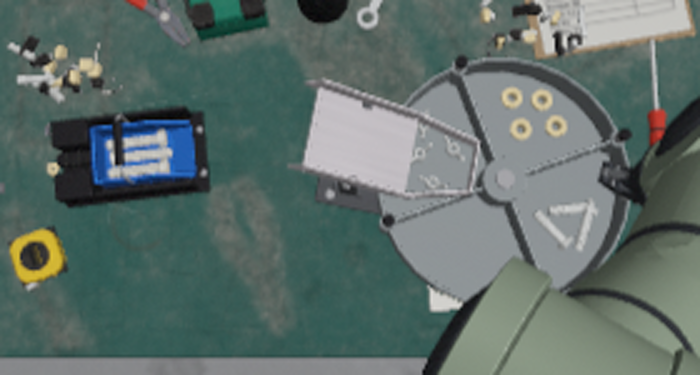

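Run:
```python
from h import *
f=lambda p:(p[0]/2.5+120-.3,p[1]/2.5+140-.3)
c=np.array([.5226,-.1804])
for q in [(460,63),(624,135),(388,220)]:
    p=P("top",f(q),.123);print(np.round(p,3),round(np.hypot(*(p[:2]-c)),3),np.degrees(np.arctan2(*(p[:2]-c)[::-1])))
print(bot.observe()["qpos"])
```

```text
[ 0.667 -0.126  0.123] 0.154 20.73851731682213
[ 0.574 -0.326  0.123] 0.154 -70.48726861875768
[ 0.47  -0.034  0.123] 0.156 109.73957729078289
[ 0.25927692  0.66382513  0.34478181  1.78242103 -0.34372567  0.74008936
  2.04807986]
```

Request:
drive_tool --pt "50 0 0 0.045 -0.1" --pt "50 0.02 0 0 -0.14" --pt "50 0.02 0 0 -0.14" --pt "50 0.02 0.003 0 -0.14" --pt "50 0.014 0.002 0 -0.14" --pt "50 0 0 0 -0.14" --pt "50 0 0 0 -0.1" --pt "50 0 0 0 0"

```text
clock: 5.85
position: [0.5883, -0.3295, 0.1656]
tool_rot: [3.114, 0.035, 1.894]
force: [-1.1, -0.2, 0.6]
grip_width: 0.0428
```

Run:
```python
from h import *
c=bot.camera_info("wrist");im=bot.grab_frame("wrist");cv2.imwrite("pics/w4.png",im[:,:,::-1])
o=bot.observe();print(o["position"],o["tool_rot"],o["force"],o["grip_width"],o["qpos"])
print(proj("wrist",[.577,-.327,.123],c))
print(c["cx"],c["cy"])
```

```text
[ 0.58818296 -0.32963328  0.16571579] [3.11384549 0.03471109 1.89748602] [ 0.36854524 -0.32608582 -0.48757031] 0.04275334457030039 [ 0.03163894  0.74310909  0.64178048  1.58469629 -0.52151857  0.94300024
  1.1677523 ]
[233.83801291 207.03297248]
252.38489492454335 190.7973272950791
```

View pics/w4.png

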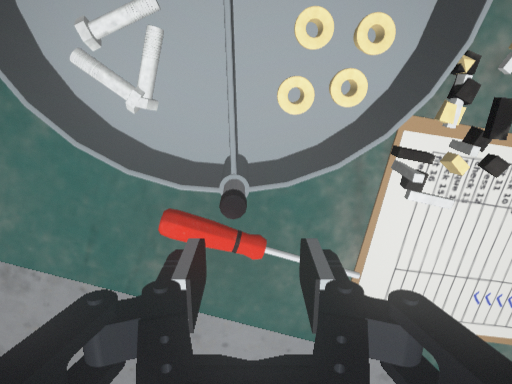

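Request:
drive_tool --pt "50 -0.011 0.003 -0.02 0" --pt "50 0 0 -0.03 0" --pt "50 0 0 -0.014 0" --pt "10 0 0 0 0" --pt "10 0 0 0 0" --pt "10 0 0 0 0" --newtons 40

```text
clock: 6.5
position: [0.5786, -0.3281, 0.1038]
tool_rot: [3.109, 0.038, 1.912]
force: [1.5, -0.4, -17.5]
grip_width: 0.0139
```

Request:
drive_tool --pt "10 -0.013 -0.004 0.002 -0.087" --pt "10 -0.02 -0.0045 0 -0.131" --pt "10 -0.02 -0.002 0 -0.131" --pt "10 -0.02 0.0005 0 -0.131" --pt "10 -0.02 0.003 0 -0.131" --pt "10 -0.0195 0.006 0 -0.131" --pt "10 -0.0185 0.008 0 -0.131" --pt "10 -0.0175 0.0105 0 -0.131"

```text
clock: 7.3
position: [0.427, -0.3041, 0.1045]
tool_rot: [3.114, 0.028, 0.881]
force: [7.4, 9.9, -16.8]
grip_width: 0.0138
```

Request:
drive_tool --pt "10 -0.0135 0.0115 0 -0.113" --pt "10 -0.012 0.013 0 -0.113" --pt "10 -0.0105 0.0145 0 -0.113" --pt "10 0 0 0 0"

```text
clock: 7.7
position: [0.3883, -0.2598, 0.1044]
tool_rot: [3.119, 0.026, 0.526]
force: [-4.0, -1.9, -20.6]
grip_width: 0.0136
```

Run:
```python
from h import *
o=bot.observe();p=o["position"];r=p[:2]-np.array([.5226,-.1804]);print(p,np.degrees(np.arctan2(r[1],r[0])),np.hypot(*r),o["force"],o["grip_width"])
im=bot.grab_frame("top");cv2.imwrite("pics/t5.png",cv2.resize(im[140:290,120:400,::-1],None,fx=2.5,fy=2.5,interpolation=cv2.INTER_CUBIC))
```

```text
[ 0.38831884 -0.25977172  0.1044415 ] -149.41325974946912 0.15598493632270824 [ -3.97748188  -1.91044486 -20.63373845] 0.013601275345668578
```

View pics/t5.png

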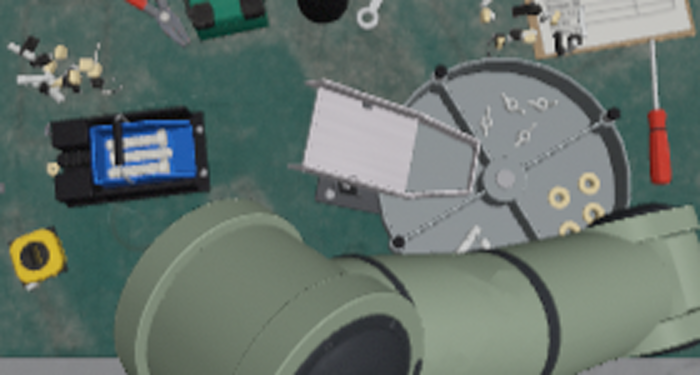

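Run:
```python
from h import *
f=lambda p:(p[0]/2.5+120-.3,p[1]/2.5+140-.3)
c=np.array([.5226,-.1804])
for q in [(440,71),(613,115),(399,242)]:
    p=P("top",f(q),.123);print(np.round(p,3),round(np.hypot(*(p[:2]-c)),3),np.degrees(np.arctan2(*(p[:2]-c)[::-1])))
```

```text
[ 0.656 -0.101  0.123] 0.156 30.795589481219775
[ 0.599 -0.313  0.123] 0.154 -60.04173067943303
[ 0.443 -0.047  0.123] 0.156 120.72287677484495
```

Request:
drive_tool --pt "10 0.003 -0.005 0 0" --pt "10 0 0 0 0" --pt "40 0 0 0 0" --pt "40 0 0 0 0" --pt "40 0 0 0.045 0" --pt "40 0 0 0.05 0" --pt "40 0 0 0.05 0"

```text
clock: 8.45
position: [0.3921, -0.2678, 0.2512]
tool_rot: [3.119, 0.028, 0.534]
force: [2.0, -0.6, 0.9]
grip_width: 0.0342
```

Run:
```python
from h import *
o=bot.observe();p=o["position"];print(p,o["tool_rot"],o["force"],o["grip_width"],o["qpos"])
im=bot.grab_frame("top");cv2.imwrite("pics/t6.png",cv2.resize(im[140:290,120:400,::-1],None,fx=2.5,fy=2.5,interpolation=cv2.INTER_CUBIC))
im=bot.grab_frame("wrist");cv2.imwrite("pics/w6.png",im[:,:,::-1])
```

```text
[ 0.39209515 -0.26778774  0.25119221] [3.11945149 0.02756178 0.53420941] [ 1.954863   -0.60759214  0.9477772 ] 0.03422868012402506 [-0.42914448  0.57040798  1.27958931  2.00013993 -0.60680869  1.03230294
  0.09658878]
```

View pics/t6.png

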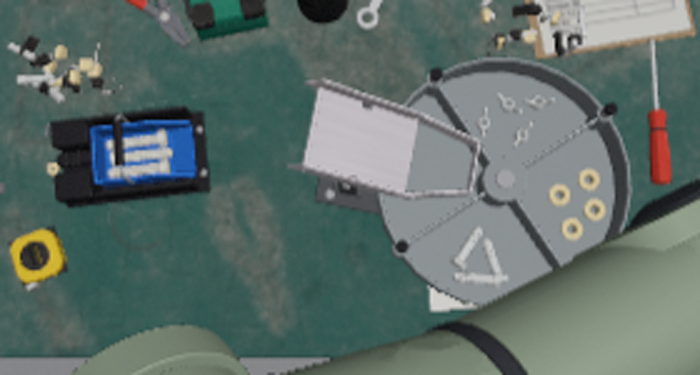

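View pics/w6.png

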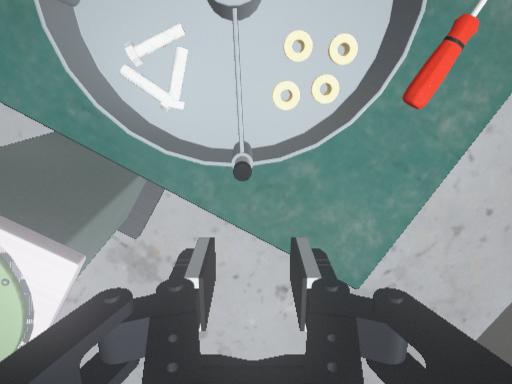

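Request:
drive_tool --pt "80 0 0.01 0.045 0" --pt "80 0.005 0.03 0.035 0" --pt "80 0.015 0.045 0 -0.05" --pt "80 0.015 0.045 0 -0.05" --pt "80 0.015 0.045 0 -0.05" --pt "80 0.015 0.045 0 -0.05" --pt "80 0.015 0.045 0 -0.05" --pt "80 0.015 0.045 0 -0.05" --pt "80 0.015 0.045 0 -0.05" --pt "80 0.015 0.045 0 -0.05" --pt "80 0.015 0.045 0 -0.05"

```text
clock: 9.65
position: [0.5388, 0.1864, 0.342]
tool_rot: [3.117, 0.002, 0.062]
force: [1.4, -0.3, 0.5]
grip_width: 0.0681
```

Run:
```python
from h import *
o=bot.observe();p=o["position"];print(p,o["tool_rot"],o["qpos"])
c=bot.camera_info("wrist");im=bot.grab_frame("wrist");cv2.imwrite("pics/w7.png",im[:,:,::-1])
print(np.round(c["cam_to_world"],3).tolist())
for t in ["bail_grip","tub_grip","tub","stall","nylon_bolt_1"]:
  for d in bot.masks_of("wrist",t)[:3]: 
    ys,xs=np.nonzero(d["mask"]);print(t,d["conf"],d["point"],len(xs),xs.min(),xs.max(),ys.min(),ys.max())
print("pred sleeve",proj("wrist",[.568,.298,.122],c))
```

```text
[0.53879358 0.18637672 0.34202316] [3.11673165e+00 2.24058111e-03 6.16784341e-02] [-1.21859509  0.69585563  1.34112809  1.63029785 -0.66422707  1.37376562
 -1.30104325]
[[0.063, -0.956, -0.288, 0.612], [-0.998, -0.053, -0.043, 0.194], [0.026, 0.29, -0.957, 0.485], [0.0, 0.0, 0.0, 1.0]]
bail_grip 0.59 [136.5, 122.6] 861 127 158 84 161
tub_grip 0.86 [149.8, 122.8] 5893 72 220 84 161
tub 0.95 [150.0, 124.4] 5944 72 220 84 161
tub 0.57 [481.5, 221.6] 11654 397 511 49 294
stall 0.84 [133.3, 87.6] 7071 59 233 70 168
nylon_bolt_1 0.72 [169.1, 131.6] 556 143 193 123 139
nylon_bolt_1 0.72 [165.2, 117.2] 631 140 196 110 123
nylon_bolt_1 0.62 [173.1, 98.5] 663 140 192 88 110
pred sleeve [140.31364372 124.1538108 ]
```

View pics/w7.png

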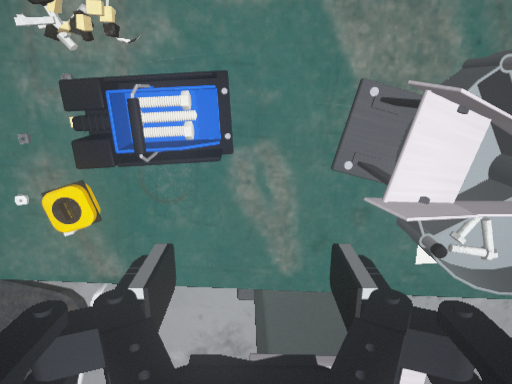

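Run:
```python
from h import *
c=bot.camera_info("wrist");c0=dict(c)
W=lambda uv,z:np.round(P("wrist",uv,z,c),4)
for z in (.110,.122): print("sleeve",z,W((133,98),z),W((141,157),z),W((137,127.5),z))
print("hinges",W((140,86),.05),W((146,160),.05))
print("tub top rear",W((108,91),.058),W((114,153),.058),"nose",W((216,87),.028),W((221,148),.028))
print("stall",W((61,81),.066),W((74,167),.066),W((228,71),.006),W((232,154),.006))
print("chute up",W((427,92),.202),W((388,198),.202),"lower",W((486,118),.118))
```

```text
sleeve 0.11 [0.5925 0.3047 0.11  ] [0.5301 0.2984 0.11  ] [0.5621 0.3016 0.11  ]
sleeve 0.122 [0.5931 0.3011 0.122 ] [0.5327 0.2949 0.122 ] [0.5637 0.2981 0.122 ]
hinges [0.604  0.3141 0.05  ] [0.5137 0.3094 0.05  ]
tub top rear [0.5961 0.3495 0.058 ] [0.5221 0.3464 0.058 ] nose [0.6085 0.2248 0.028 ] [0.5308 0.2156 0.028 ]
stall [0.6041 0.3991 0.066 ] [0.5034 0.3931 0.066 ] [0.6295 0.2113 0.006 ] [0.5193 0.201  0.006 ]
chute up [0.6163 0.043  0.202 ] [0.5258 0.0586 0.202 ] lower [ 0.5954 -0.0703  0.118 ]
```

Request:
drive_tool --pt "60 0.01 0.043 0 0.025" --pt "60 0.01 0.043 0 0" --pt "60 0.006 0.025 -0.03 0" --pt "60 0 0 -0.045 0" --pt "60 0 0 -0.045 0" --pt "60 0 0 -0.02 0" --pt "60 0 0 0 0"

```text
clock: 10.65
position: [0.5663, 0.2905, 0.2031]
tool_rot: [3.125, -0.005, 0.078]
force: [-0.5, -0.5, 1.0]
grip_width: 0.0511
```

Run:
```python
from h import *
o=bot.observe();p=o["position"];print(p,o["tool_rot"],o["qpos"])
c=bot.camera_info("wrist");im=bot.grab_frame("wrist");cv2.imwrite("pics/w8.png",im[:,:,::-1])
for d in bot.masks_of("wrist","bail_grip")[:3]: 
    ys,xs=np.nonzero(d["mask"]);print(d["conf"],d["point"],len(xs),xs.min(),xs.max(),ys.min(),ys.max())
print("pred sleeve",proj("wrist",[.565,.2975,.128],c),proj("wrist",[.565+.028,.2975+.0025,.128],c),proj("wrist",[.565-.028,.2975-.0025,.128],c))
```

```text
[0.56632897 0.29049203 0.20309185] [ 3.12538544 -0.00531303  0.0780955 ] [-1.20812335  0.90356659  1.1691522   1.62970211 -0.86285026  1.21184921
 -1.34485176]
0.7 [233.6, 196.0] 1670 224 245 128 245
pred sleeve [238.85591642 202.89105687] [237.94205924 161.662676  ] [239.70874491 241.36614766]
```

View pics/w8.png

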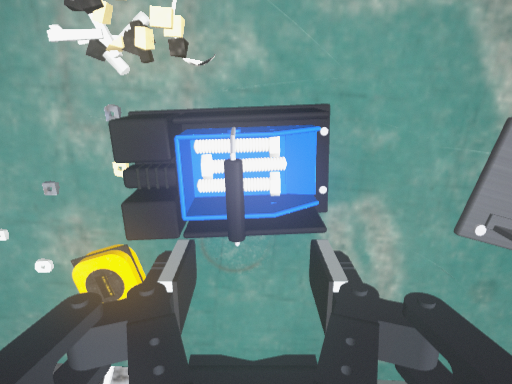

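Request:
drive_tool --pt "60 -0.001 0.01 -0.03 0.01" --pt "60 0 0 -0.04 0" --pt "60 0 0 -0.025 0" --pt "60 0 0 0 0" --pt "5 0 0 0 0" --pt "5 0 0 0 0" --pt "5 0 0 0 0" --pt "5 0 0 0 0" --pt "5 0 0 0 0" --newtons 60

```text
clock: 11.65
position: [0.5733, 0.3017, 0.1251]
tool_rot: [3.136, -0.026, 0.088]
force: [-0.0, -0.7, -3.0]
grip_width: 0.0093
```

Run:
```python
from h import *
o=bot.observe();print(o["position"],o["tool_rot"],o["qpos"],o["force"],o["moment"],o["grip_width"])
c=bot.camera_info("wrist");im=bot.grab_frame("wrist");cv2.imwrite("pics/w9.png",im[:,:,::-1])
im=bot.grab_frame("scene");cv2.imwrite("pics/s9.png",im[:,:,::-1])
```

```text
[0.57328725 0.30170663 0.12513694] [ 3.13645838 -0.02592766  0.0877291 ] [-1.18242523  0.98254902  1.08033485  1.67788029 -0.96623506  1.07891008
 -1.28606414] [-0.03096047 -0.74827571 -2.9595305 ] [-0.02516887  0.01391676  0.02421657] 0.009262175541716985
```

View pics/w9.png

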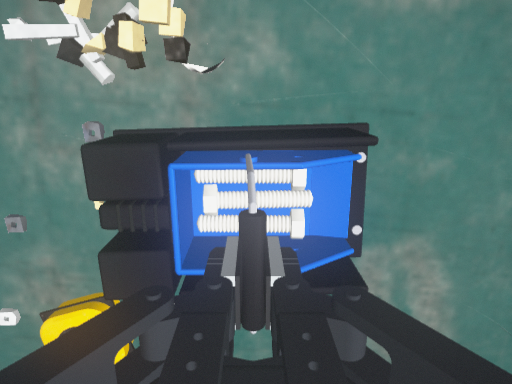

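View pics/s9.png

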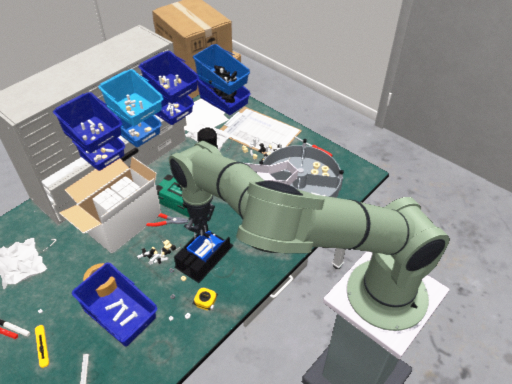

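Request:
drive_tool --pt "40 0 0 0 0" --pt "40 0 0 0 0" --pt "40 -0.006 -0.001 -0.008 0" --pt "40 -0.002 0 -0.01 0" --pt "40 0 0 0 0"

```text
clock: 12.25
position: [0.5644, 0.3005, 0.1053]
tool_rot: [3.136, -0.026, 0.088]
force: [-1.2, -0.3, 0.3]
grip_width: 0.0345
```

Request:
drive_tool --pt "5 0 0 0.001 0" --pt "5 0 0 0 0" --pt "5 0 0 0 0" --pt "5 0 0 0 0" --newtons 80

```text
clock: 12.65
position: [0.5643, 0.3005, 0.1062]
tool_rot: [3.136, -0.025, 0.088]
force: [-0.0, 0.2, -2.8]
grip_width: 0.0095
```

Request:
drive_tool --pt "5 0 0 0.015 0" --pt "5 0 0 0.02 0" --pt "5 0 0 0.025 0" --pt "5 0 0 0.03 0" --pt "5 0 0 0.02 0"

```text
clock: 13.15
position: [0.5631, 0.299, 0.2215]
tool_rot: [3.133, -0.022, 0.086]
force: [-0.3, 0.5, -2.6]
grip_width: 0.0101
```

Run:
```python
from h import *
o=bot.observe();print(o["position"],o["tool_rot"],o["qpos"],o["force"],o["moment"],o["grip_width"])
c=bot.camera_info("wrist");im=bot.grab_frame("wrist");cv2.imwrite("pics/w10.png",im[:,:,::-1])
im=bot.grab_frame("scene");cv2.imwrite("pics/s10.png",cv2.resize(im[100:330,100:420,::-1],None,fx=2.4,fy=2.4))
```

```text
[0.56311284 0.2990498  0.22147065] [ 3.1331777  -0.02243395  0.08613604] [-1.23461395  0.87950102  1.18849535  1.62616143 -0.85212181  1.2189815
 -1.35709316] [-0.29614103  0.49688294 -2.64011356] [-0.01518284  0.06642708 -0.0436927 ] 0.010101640042435106
```

View pics/w10.png

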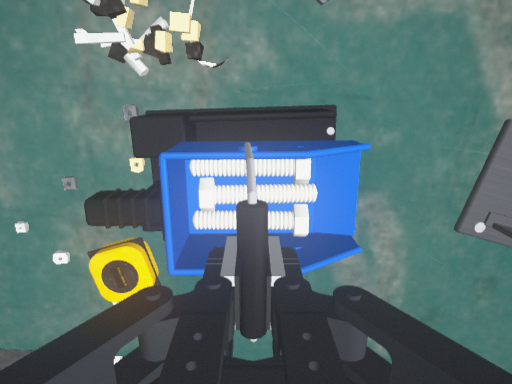

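View pics/s10.png

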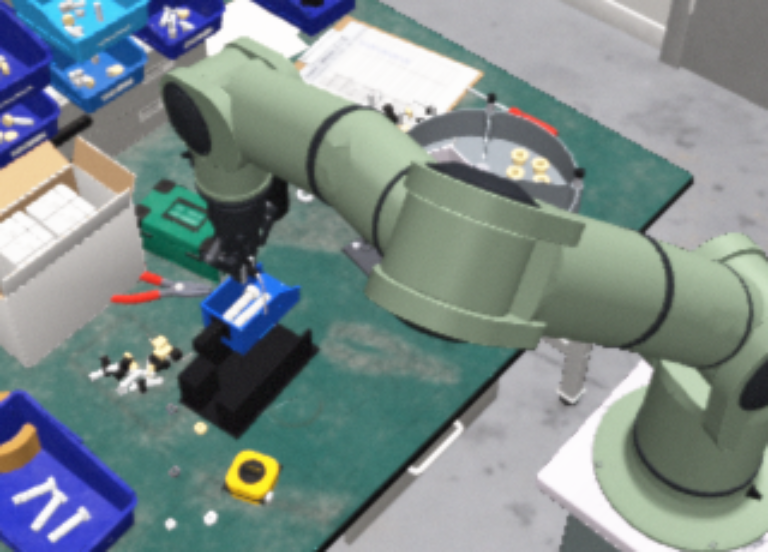

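Request:
drive_tool --pt "5 -0.01 -0.012 0 0" --pt "5 -0.018 -0.024 0 0" --pt "5 -0.024 -0.033 0 0" --pt "5 -0.024 -0.033 0 0" --pt "5 -0.024 -0.033 0 0" --pt "5 -0.018 -0.025 0 0" --pt "5 -0.012 -0.018 0 0" --pt "5 -0.004 -0.007 -0.01 0" --pt "5 0 0 -0.02 0" --pt "5 0 0 -0.02 0"

```text
clock: 14.25
position: [0.4217, 0.1084, 0.1693]
tool_rot: [3.137, -0.023, 0.088]
force: [0.5, 0.6, -2.6]
grip_width: 0.0098
```

Run:
```python
from h import *
o=bot.observe();print(o["position"],o["tool_rot"],o["qpos"],o["force"],o["moment"],o["grip_width"])
im=bot.grab_frame("scene");cv2.imwrite("pics/s11.png",cv2.resize(im[100:330,100:420,::-1],None,fx=2.4,fy=2.4))
```

```text
[0.42171563 0.10836805 0.16930141] [ 3.13711619 -0.02329583  0.08753707] [-1.23813703  0.65128368  1.21935689  2.19074284 -0.83680548  0.86493822
 -0.97521391] [ 0.47288604  0.5806606  -2.58830618] [ 0.03139806 -0.02608258  0.02469118] 0.009812487986779635
```

View pics/s11.png

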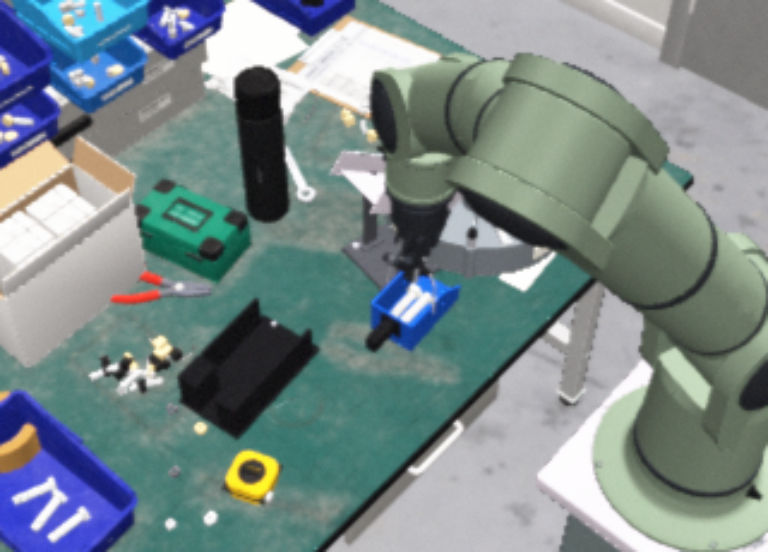

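Request:
drive_tool --pt "5 0.01 0.005 -0.015 0" --pt "5 0.01 0.005 -0.02 0" --pt "5 0 0 -0.015 0" --pt "5 0 0 -0.01 0" --pt "5 0 0 -0.005 0"

```text
clock: 14.8
position: [0.4421, 0.1193, 0.099]
tool_rot: [3.136, -0.019, 0.088]
force: [-22.7, -4.2, 116.4]
grip_width: 0.0098
```

Request:
drive_tool --pt "5 0 0 0.004 0"

```text
clock: 14.9
position: [0.4421, 0.1188, 0.1031]
tool_rot: [3.136, -0.019, 0.087]
force: [-0.0, -1.3, -2.1]
grip_width: 0.0096
```

Request:
drive_tool --pt "5 0 0 -0.001 0" --pt "5 0 0 -0.001 0"

```text
clock: 15.1
position: [0.4426, 0.119, 0.1017]
tool_rot: [3.136, -0.02, 0.087]
force: [0.1, -0.3, -2.5]
grip_width: 0.0096
```

Request:
drive_tool --pt "5 0 0 -0.001 0"

```text
clock: 15.2
position: [0.4426, 0.1191, 0.1007]
tool_rot: [3.136, -0.02, 0.087]
force: [-1.2, -0.2, -2.4]
grip_width: 0.0096
```

Request:
drive_tool --pt "5 0 0 -0.001 0"

```text
clock: 15.3
position: [0.4425, 0.1192, 0.0998]
tool_rot: [3.137, -0.02, 0.087]
force: [-9.8, -2.0, 30.5]
grip_width: 0.0095
```

Touching; now release, wait, and rise.

Request:
drive_tool --pt "40 0 0 0.0005 0" --pt "40 0 0 0 0" --pt "40 0 0 0 0" --pt "40 0 0 0 0" --pt "40 0 0 0.03 0" --pt "60 0 0 0.045 0" --pt "60 0 0 0.045 0"

```text
clock: 16.0
position: [0.4403, 0.1179, 0.2203]
tool_rot: [3.133, -0.013, 0.086]
force: [1.0, 1.0, 0.4]
grip_width: 0.0513
```

Run:
```python
from h import *
o=bot.observe();print(o["position"],o["tool_rot"],o["qpos"],o["force"],o["grip_width"])
c=bot.camera_info("wrist");im=bot.grab_frame("wrist");cv2.imwrite("pics/w12.png",im[:,:,::-1])
print(np.round(c["cam_to_world"],3).tolist())
for t in ["tub","tub_grip","bail_grip"]:
  for d in bot.masks_of("wrist",t)[:2]: 
    ys,xs=np.nonzero(d["mask"]);print(t,d["conf"],d["point"],len(xs),xs.min(),xs.max(),ys.min(),ys.max())
```

```text
[0.44031926 0.11788636 0.22026358] [ 3.13312152 -0.01331309  0.08561896] [-1.28924516  0.62615725  1.30948682  2.0832729  -0.7291042   0.9973306
 -1.08047323] [1.00959836 0.99643631 0.38506718] 0.051308382829372494
[[0.086, -0.958, -0.273, 0.511], [-0.996, -0.08, -0.033, 0.125], [0.01, 0.275, -0.961, 0.364], [0.0, 0.0, 0.0, 1.0]]
tub 0.88 [250.6, 169.6] 9683 142 327 121 228
tub_grip 0.97 [250.8, 165.7] 9224 142 326 121 228
bail_grip 0.64 [249.8, 179.1] 1402 241 258 121 228
```

View pics/w12.png

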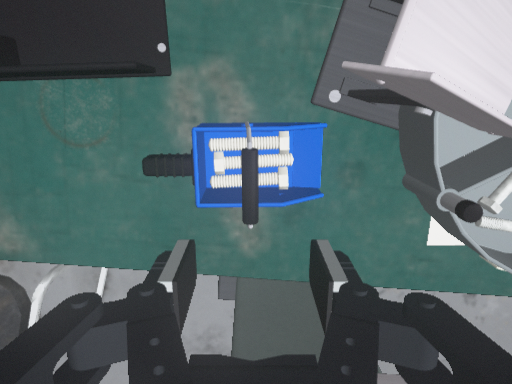

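Run:
```python
from h import *
c=bot.camera_info("wrist")
W=lambda uv,z:np.round(P("wrist",uv,z,c),4)
print("bar",W((143,165.5),.046),W((193,165.5),.046))
print("tub rear",W((194,126),.058),W((196,206),.058),"nose",W((326,125),.028),W((323,195),.028))
print("sleeve",W((249,149),.122),W((250,223),.122))
print("foot plate corner",W((313,104),.01),"stall edge",W((170,75),.06),"bench edge",W((200,270),0))
```

```text
bar [0.4376 0.2198 0.046 ] [0.4416 0.1731 0.046 ]
tub rear [0.4796 0.1719 0.058 ] [0.4059 0.1669 0.058 ] nose [0.4886 0.0497 0.028 ] [0.4185 0.0425 0.028 ]
sleeve [0.4736 0.1229 0.122 ] [0.418  0.1173 0.122 ]
foot plate corner [0.5068 0.0617 0.01  ] stall edge [0.5202 0.1934 0.06  ] bench edge [0.3071 0.1666 0.    ]
```

Request:
drive_tool --pt "50 0 0.008 0 0.14" --pt "50 0 0.008 0 0.14" --pt "50 0 0.008 0 0.14" --pt "50 0 0.008 0 0.14" --pt "50 0 0.008 0 0.14" --pt "50 0 0.008 0 0.14" --pt "50 0 0.008 0 0.14" --pt "50 0 0.008 0 0.14" --pt "50 0 0.008 0 0.14" --pt "50 0 0.005 0 0.14" --pt "50 0 0 0 0.14" --pt "50 0 0 0 0.03"

```text
clock: 17.4
position: [0.4347, 0.1986, 0.2083]
tool_rot: [-3.141, -0.005, 1.721]
force: [-0.4, -0.4, 0.0]
grip_width: 0.0427
```

Run:
```python
from h import *
o=bot.observe();print(o["position"],o["tool_rot"],o["qpos"],o["force"],o["grip_width"])
c=bot.camera_info("wrist");im=bot.grab_frame("wrist");cv2.imwrite("pics/w13.png",im[:,:,::-1])
print([proj("wrist",[x,y,.052],c).round() for x,y in [(.4376,.2198),(.4396,.1965),(.4416,.1731)]])
im=bot.grab_frame("scene");cv2.imwrite("pics/s13.png",cv2.resize(im[100:330,100:420,::-1],None,fx=2.4,fy=2.4))
```

```text
[0.43466334 0.19864074 0.20826118] [-3.14093991 -0.00521149  1.72109972] [-1.16501405  0.4300187   0.81658501  2.02971972 -0.42249809  0.85274088
  0.04155022] [-0.36833922 -0.38594539  0.01105696] 0.04272610999808199
[array([260., 150.]), array([258., 176.]), array([256., 201.])]
```

View pics/w13.png

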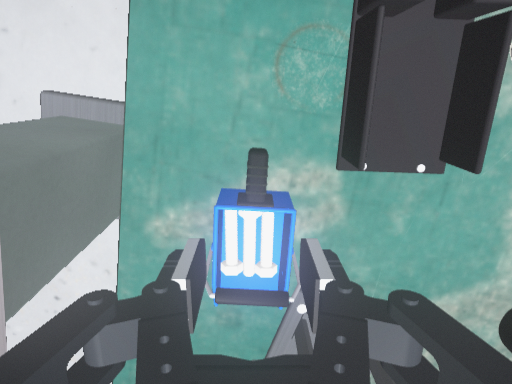

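View pics/s13.png

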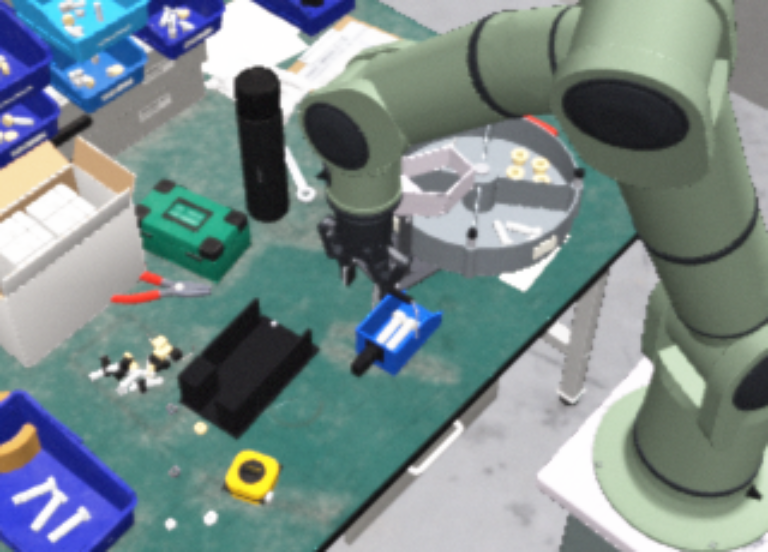

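Request:
drive_tool --pt "50 0.005 -0.003 -0.03 -0.065" --pt "50 0 0 -0.045 0" --pt "50 0 0 -0.045 0" --pt "50 0 0 -0.03 0" --pt "50 0 0 0 0"

```text
clock: 18.0
position: [0.4397, 0.1943, 0.0525]
tool_rot: [3.141, -0.004, 1.626]
force: [-0.0, -0.5, 0.4]
grip_width: 0.0435
```

Run:
```python
from h import *
o=bot.observe();print(o["position"],o["tool_rot"],o["qpos"],o["force"],o["grip_width"])
c=bot.camera_info("wrist");im=bot.grab_frame("wrist");cv2.imwrite("pics/w14.png",im[:,:,::-1])
p=o["position"];print(proj("wrist",[.4396,.1965,.04],c),proj("wrist",p,c))
```

```text
[0.43974283 0.19431254 0.05251799] [ 3.14141823 -0.0040222   1.62588582] [-0.93983584  0.68156997  0.552729    2.12458626 -0.7260626   0.52736657
  0.21577618] [-0.01884596 -0.45755919  0.35408191] 0.04346722809299575
[253.15914431 236.89217942] [253.27974198 252.53026446]
```

View pics/w14.png

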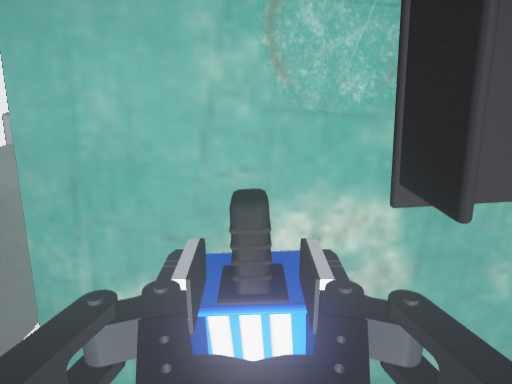

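Run:
```python
from h import *
c=bot.camera_info("wrist")
W=lambda uv,z:np.round(P("wrist",uv,z,c),4)
print(W((250,190),.046),W((250,192),.04),W((253,268),.052),W((252,293),.052),W((251,252),.056))
```

```text
[0.4374 0.222  0.046 ] [0.4375 0.2192 0.04  ] [0.4409 0.1853 0.052 ] [0.4411 0.1717 0.052 ] [0.4393 0.1956 0.056 ]
```

Request:
drive_tool --pt "50 0 0.001 -0.02 0.03" --pt "50 0 0 -0.007 0" --pt "50 0 0 0 0" --pt "5 0 0 0 0" --pt "5 0 0 0 0" --pt "5 0 0 0 0" --pt "5 0 0 0 0" --newtons 120

```text
clock: 18.75
position: [0.4437, 0.1968, 0.0338]
tool_rot: [3.133, -0.008, 1.649]
force: [0.7, 1.0, -2.0]
grip_width: 0.0152
```

Request:
drive_tool --pt "40 0 0 0 0" --pt "40 0 0 0 0" --pt "40 -0.003 -0.001 -0.009 0" --pt "40 0 0 0 0"

```text
clock: 19.15
position: [0.4407, 0.196, 0.0245]
tool_rot: [3.132, -0.008, 1.649]
force: [0.0, 0.0, -0.2]
grip_width: 0.0338
```

Request:
drive_tool --pt "5 0 0 0 0" --pt "5 0 0 0 0" --pt "5 0 0 0 0" --pt "5 0 0 0 0" --newtons 120

```text
clock: 19.55
position: [0.4407, 0.1956, 0.0246]
tool_rot: [3.133, -0.008, 1.648]
force: [-0.6, 0.3, 0.4]
grip_width: 0.0162
```

Gripped. Test lift a little.

Request:
drive_tool --pt "5 0 0 0.01 0" --pt "5 0 0 0.02 0" --pt "5 0 0 0.01 0" --pt "5 0 0 0 0"

```text
clock: 19.95
position: [0.4403, 0.1952, 0.0669]
tool_rot: [3.134, -0.008, 1.647]
force: [0.1, -0.1, -3.3]
grip_width: 0.0162
```

Run:
```python
from h import *
o=bot.observe();print(o["position"],o["tool_rot"],o["qpos"],o["force"],o["moment"],o["grip_width"])
im=bot.grab_frame("wrist");cv2.imwrite("pics/w15.png",im[:,:,::-1])
im=bot.grab_frame("scene");cv2.imwrite("pics/s15.png",cv2.resize(im[150:280,180:320,::-1],None,fx=4.5,fy=4.5))
```

```text
[0.44031788 0.19516943 0.06690279] [ 3.13360816 -0.00778502  1.64702009] [-0.9587872   0.6544726   0.57645769  2.12512215 -0.70303423  0.54567096
  0.21683678] [ 0.0998404  -0.05598398 -3.34511612] [0.18485523 0.05188743 0.01897777] 0.016164415746079828
```

View pics/s15.png

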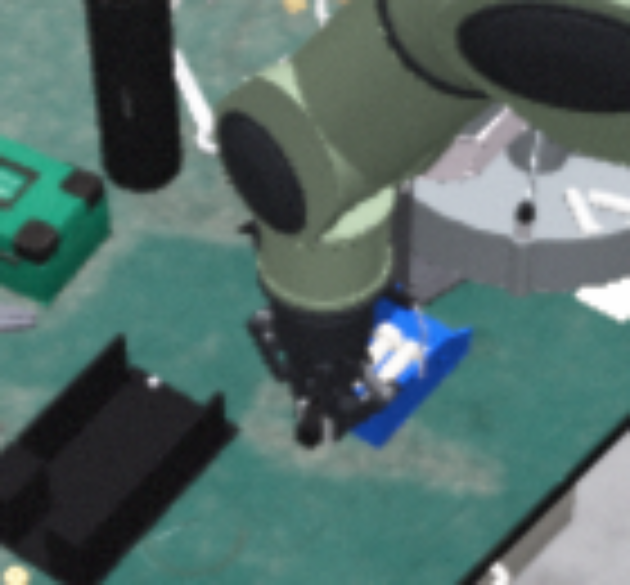

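View pics/w15.png

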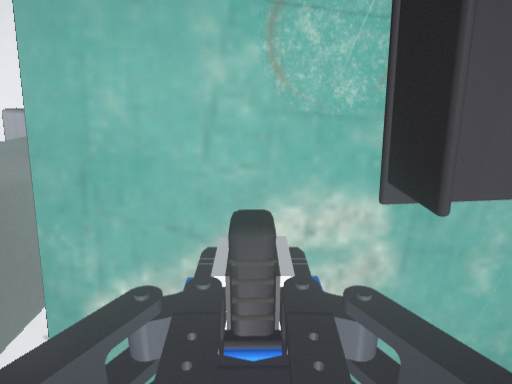

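Request:
drive_tool --pt "5 0 0 0.02 0" --pt "5 0 0 0.03 0" --pt "5 0 0 0.035 0" --pt "5 0 0 0.035 0" --pt "5 0 0 0.035 0" --pt "5 0 0 0.035 0" --pt "5 0 0 0.025 0" --pt "5 0 0 0.01 0" --pt "5 0 0 0 0"

```text
clock: 20.95
position: [0.4367, 0.1935, 0.2931]
tool_rot: [-3.14, -0.003, 1.647]
force: [0.5, 0.6, -2.7]
grip_width: 0.0163
```

Run:
```python
from h import *
o=bot.observe();print(o["position"],o["tool_rot"],o["qpos"],o["force"],o["moment"],o["grip_width"])
im=bot.grab_frame("scene");cv2.imwrite("pics/s16.png",cv2.resize(im[110:280,160:370,::-1],None,fx=3.3,fy=3.3))
im=bot.grab_frame("top");cv2.imwrite("pics/t16.png",cv2.resize(im[140:290,120:400,::-1],None,fx=2.5,fy=2.5,interpolation=cv2.INTER_CUBIC))
```

```text
[0.4367155  0.19346654 0.29311391] [-3.14048864e+00 -2.56783557e-03  1.64709040e+00] [-1.29005634  0.32576686  0.96355131  1.92711798 -0.31178392  1.04611668
 -0.11558817] [ 0.54541202  0.61399134 -2.67918693] [ 0.28393249  0.06503008 -0.03351419] 0.016299304991873265
```

View pics/s16.png

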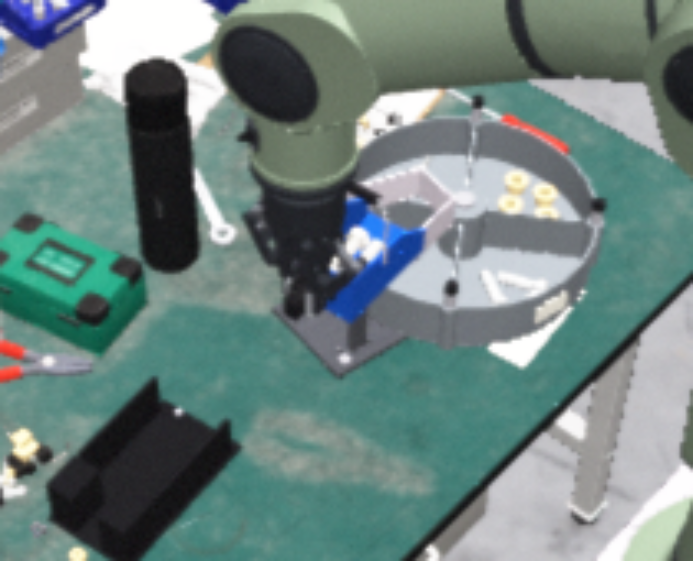

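View pics/t16.png

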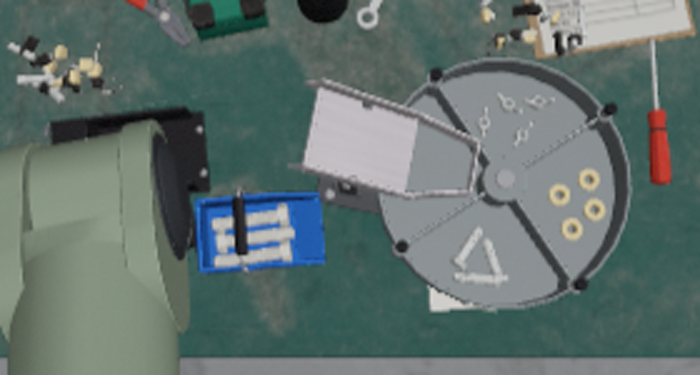

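Request:
drive_tool --pt "5 0.012 -0.003 0 -0.02" --pt "5 0.022 -0.006 0 -0.04" --pt "5 0.025 -0.007 0 -0.05" --pt "5 0.028 -0.007 0 -0.05" --pt "5 0.028 -0.007 0 -0.05" --pt "5 0.022 -0.006 0 -0.05" --pt "5 0.012 -0.003 0 -0.03" --pt "5 0.005 -0.002 0 0" --pt "5 0 0 0 0"

```text
clock: 21.95
position: [0.5915, 0.1488, 0.2742]
tool_rot: [-3.12, 0.009, 1.347]
force: [-0.2, -0.3, -3.1]
grip_width: 0.0161
```

Run:
```python
from h import *
o=bot.observe();p=o["position"];print(p,o["tool_rot"],o["qpos"],o["force"],o["moment"],o["grip_width"])
r=p[:2]-np.array([.522,-.180]);e=np.array([np.cos(np.radians(77.8)),np.sin(np.radians(77.8))]);print("station",r@e, r@[-e[1],e[0]])
im=bot.grab_frame("scene");cv2.imwrite("pics/s17.png",cv2.resize(im[110:280,160:370,::-1],None,fx=3.3,fy=3.3))
im=bot.grab_frame("top");cv2.imwrite("pics/t17.png",cv2.resize(im[140:290,160:400,::-1],None,fx=3,fy=3,interpolation=cv2.INTER_CUBIC))
```

```text
[0.59145679 0.14877767 0.27424389] [-3.12036649  0.00914779  1.34702652] [-0.90034643  0.63141824  0.90774534  1.60179067 -0.52162274  1.19417957
 -0.10195958] [-0.19850953 -0.30464892 -3.05836336] [ 0.24232062 -0.05878618 -0.03627813] 0.01613441159957097
station 0.3360304654325447 0.00159070559883177
```

View pics/s17.png

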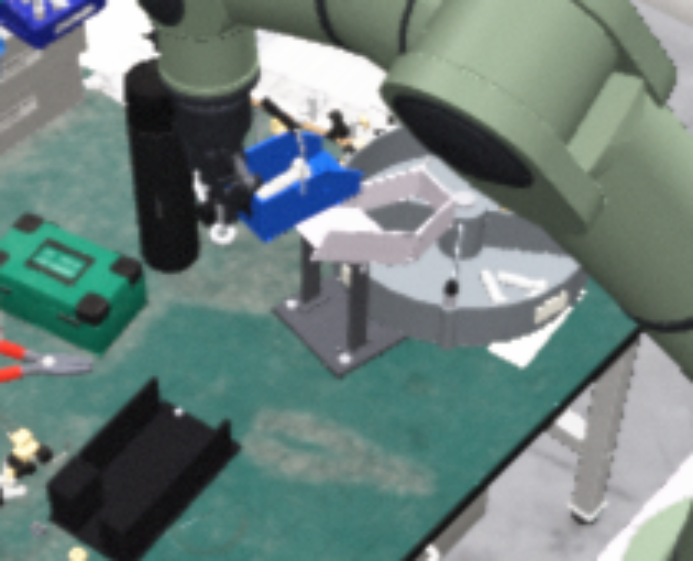

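View pics/t17.png

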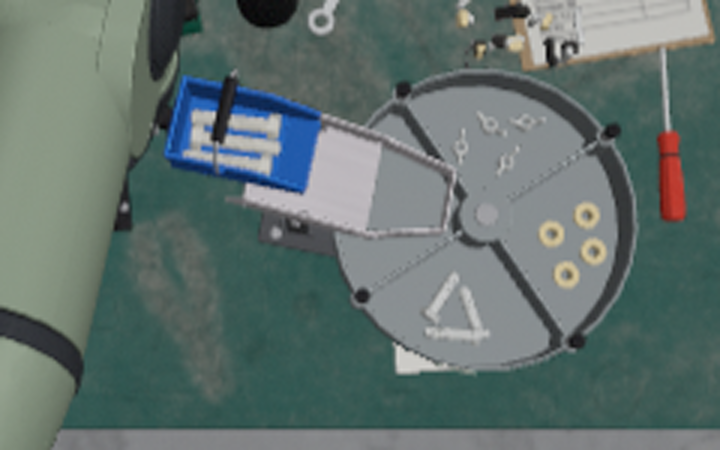

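Run:
```python
from h import *
e=np.array([np.cos(np.radians(77.8)),np.sin(np.radians(77.8))]);n=np.array([-e[1],e[0]])
f=lambda p:(p[0]/3+160-.3,p[1]/3+140-.3)
def S(p,z):
    q=P("top",f(p),z)[:2]-np.array([.522,-.180]);return np.round([q@e,q@n],4)
z0=.2742-.0246
for p,h in [((320,114),.028),((304,191),.028),((184,77),.058),((166,160),.058)]: print(S(p,z0+h))
print("chute lower",S((382,147),.14),S((369,236),.14), S((382,147),.118),S((369,232),.118))
print("upper near corner",S((243,200),.236))
```

```text
[ 0.1849 -0.0324]
[0.1844 0.0395]
[ 0.3086 -0.0339]
[0.3072 0.0421]
chute lower [ 0.1202 -0.0413] [0.1151 0.0508] [ 0.1195 -0.0456] [0.1152 0.0442]
upper near corner [0.2395 0.0536]
```

Request:
drive_tool --pt "5 0 0 0 0" --pt "5 0 0 0 0" --newtons 20

```text
clock: 22.25
position: [0.5898, 0.1504, 0.2749]
tool_rot: [-3.12, 0.007, 1.35]
force: [-0.6, 0.7, -2.9]
grip_width: 0.0163
```

Run:
```python
from h import *
o=bot.observe();p=o["position"];print(p,o["tool_rot"],o["force"],o["moment"],o["grip_width"])
im=bot.grab_frame("scene");cv2.imwrite("pics/s18.png",cv2.resize(im[110:280,160:370,::-1],None,fx=3.3,fy=3.3))
```

```text
[0.5898001  0.15038224 0.27486039] [-3.11977097  0.00733213  1.34967759] [-0.64103871  0.72659533 -2.89399462] [ 0.25963406 -0.07738776  0.01066157] 0.016297960426430023
```

View pics/s18.png

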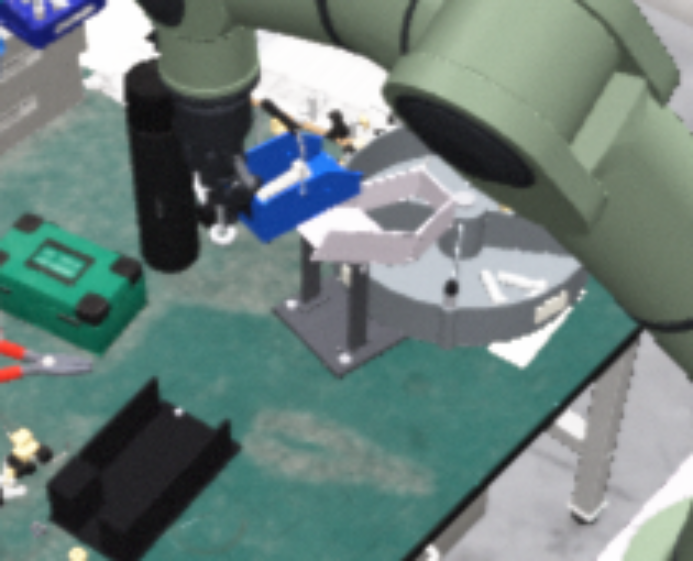

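Request:
drive_tool --pt "5 -0.004 -0.015 -0.01 0" --pt "5 -0.003 -0.017 -0.015 0" --pt "5 0 0 -0.01 0" --pt "5 0 0 0 0" --newtons 60

```text
clock: 22.7
position: [0.582, 0.1197, 0.2399]
tool_rot: [-3.121, 0.005, 1.354]
force: [1.1, 0.3, -3.4]
grip_width: 0.0165
```

Request:
drive_tool --pt "15 0 0 0 0" --pt "17 0 0 0 0" --pt "18 0 0 0 0" --newtons 20

```text
clock: 23.0
position: [0.5825, 0.1212, 0.2411]
tool_rot: [-3.122, 0.004, 1.355]
force: [-0.6, -0.3, -2.0]
grip_width: 0.0163
```

Run:
```python
from h import *
o=bot.observe();p=o["position"];print(p,o["tool_rot"],o["force"],o["moment"],o["grip_width"])
im=bot.grab_frame("scene");cv2.imwrite("pics/s19.png",cv2.resize(im[110:280,160:370,::-1],None,fx=3.3,fy=3.3))
```

```text
[0.5825312  0.12121401 0.24113989] [-3.12221481  0.00363165  1.35538542] [-0.56825149 -0.29177123 -2.04398424] [ 0.1557068  -0.01987923 -0.0275363 ] 0.016335173662669733
```

View pics/s19.png

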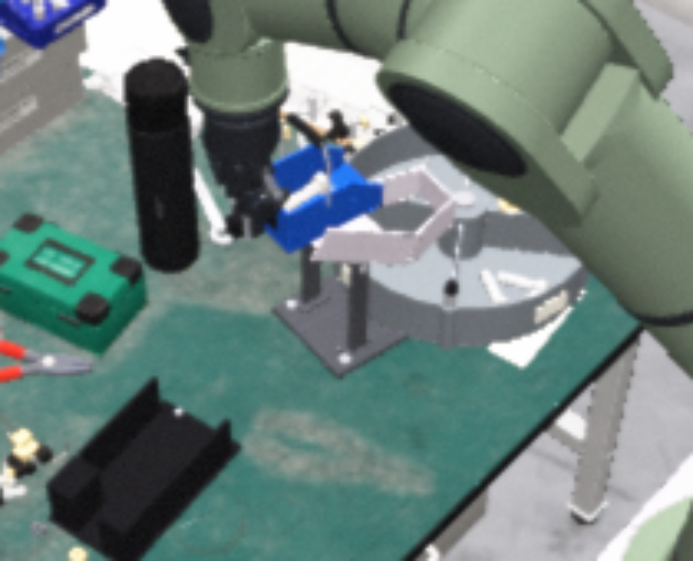

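Request:
drive_tool --pt "18.5 0 0 0 0" --pt "18.5 0 0 0 0"

```text
clock: 23.25
position: [0.5827, 0.1216, 0.2415]
tool_rot: [-3.123, 0.003, 1.356]
force: [0.2, -0.4, -2.4]
grip_width: 0.0164
```

Request:
drive_tool --pt "19 0 0 0 0" --pt "19 0 0 0 0"

```text
clock: 23.45
position: [0.5828, 0.1218, 0.2416]
tool_rot: [-3.123, 0.003, 1.356]
force: [-0.2, 0.6, -3.1]
grip_width: 0.0168
```

Run:
```python
from h import *
o=bot.observe();p=o["position"];print(p,o["tool_rot"],o["force"],o["moment"],o["grip_width"])
im=bot.grab_frame("scene");cv2.imwrite("pics/s20.png",cv2.resize(im[110:280,160:370,::-1],None,fx=3.3,fy=3.3))
```

```text
[0.58275066 0.12177351 0.24156869] [-3.12273951  0.00318386  1.35617681] [-0.21246263  0.5955278  -3.13183612] [ 0.21771457 -0.07872312 -0.01566486] 0.016777105445770973
```

View pics/s20.png

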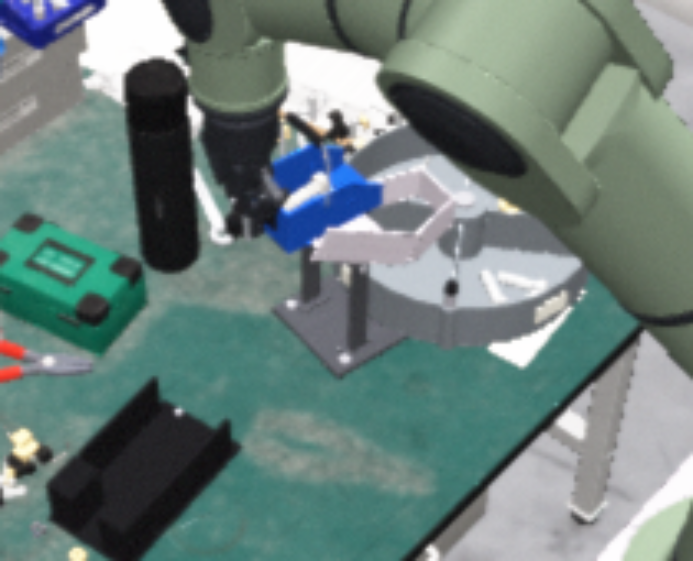

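Request:
drive_tool --pt "19.5 0 0 0 0" --pt "19.5 0 0 0 0"

```text
clock: 23.7
position: [0.5828, 0.1216, 0.2416]
tool_rot: [-3.123, 0.003, 1.356]
force: [-0.3, -0.6, -2.6]
grip_width: 0.0173
```

```bash
cat > look.py <<'E'
from h import *
import sys
o=bot.observe();p=o["position"];print(np.round(o["clock"],2),p.round(4),o["tool_rot"].round(3),o["force"].round(2),o["moment"].round(3),o["grip_width"].round(5),o["qpos"].round(2))
r=p[:2]-np.array([.522,-.180]);e=np.array([np.cos(np.radians(77.8)),np.sin(np.radians(77.8))]);print("station",(r@e).round(4), (r@[-e[1],e[0]]).round(4))
im=bot.grab_frame("scene");cv2.imwrite(sys.argv[1],cv2.resize(im[110:280,160:370,::-1],None,fx=3.3,fy=3.3))
E
python3 look.py pics/s21.png
```

```text
Traceback (most recent call last):
  File "look.py", line 3, in <module>
    o=bot.observe();p=o["position"];print(np.round(o["clock"],2),p.round(4),o["tool_rot"].round(3),o["force"].round(2),o["moment"].round(3),o["grip_width"].round(5),o["qpos"].round(2))
                                                                                                                                            ^^^^^^^^^^^^^^^^^^^^^
AttributeError: 'float' object has no attribute 'round'
```

```bash
sed -i 's/o\["grip_width"\].round(5)/round(float(o["grip_width"]),5)/' look.py
python3 look.py pics/s21.png
```

```text
23.7 [0.5828 0.1216 0.2416] [-3.123e+00  3.000e-03  1.356e+00] [-0.25 -0.63 -2.58] [ 0.161 -0.046  0.037] 0.01727 [-0.86  0.63  0.89  1.68 -0.54  1.11 -0.03]
station 0.3077 0.0043
```

View pics/s21.png

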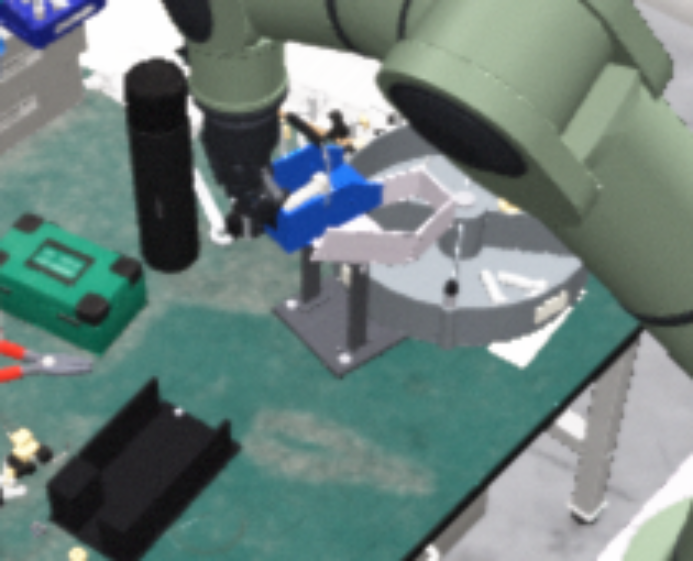

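Request:
drive_tool --pt "20 0.004 -0.001 0 0" --pt "20 0 0 0 0"

```text
clock: 23.95
position: [0.5871, 0.1206, 0.2416]
tool_rot: [-3.123, 0.003, 1.356]
force: [0.6, 0.1, -2.4]
grip_width: 0.0174
```

```bash
python3 look.py pics/s22.png
```

```text
23.95 [0.5871 0.1206 0.2416] [-3.123e+00  3.000e-03  1.356e+00] [ 0.58  0.06 -2.37] [ 0.209 -0.044  0.027] 0.01742 [-0.85  0.64  0.88  1.67 -0.54  1.11 -0.03]
station 0.3076 -0.0001
```

View pics/s22.png

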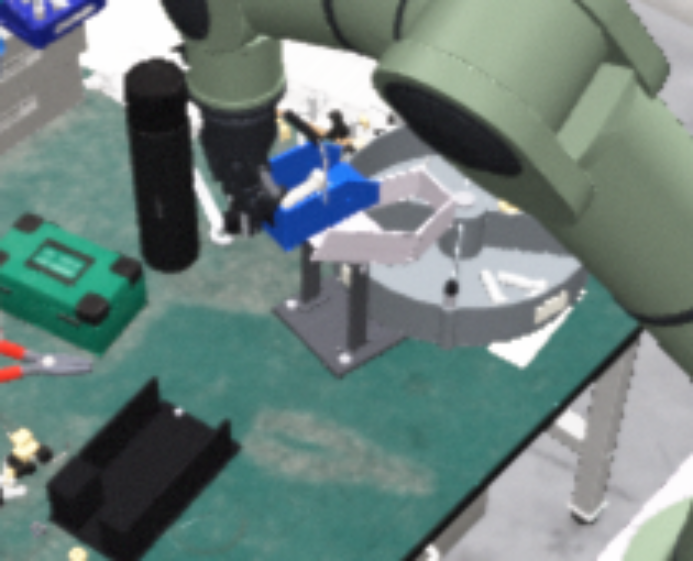

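Request:
drive_tool --pt "20.5 0 0 0 0" --pt "20.5 0 0 0 0"

```text
clock: 24.2
position: [0.5869, 0.1206, 0.2415]
tool_rot: [-3.122, 0.003, 1.356]
force: [-0.8, 0.8, -2.0]
grip_width: 0.0176
```

```bash
python3 look.py pics/s23.png
```

```text
24.2 [0.5869 0.1206 0.2415] [-3.122e+00  3.000e-03  1.356e+00] [-0.83  0.82 -1.96] [ 0.233 -0.048 -0.032] 0.0176 [-0.85  0.64  0.88  1.67 -0.54  1.11 -0.03]
station 0.3075 0.0001
```

View pics/s23.png

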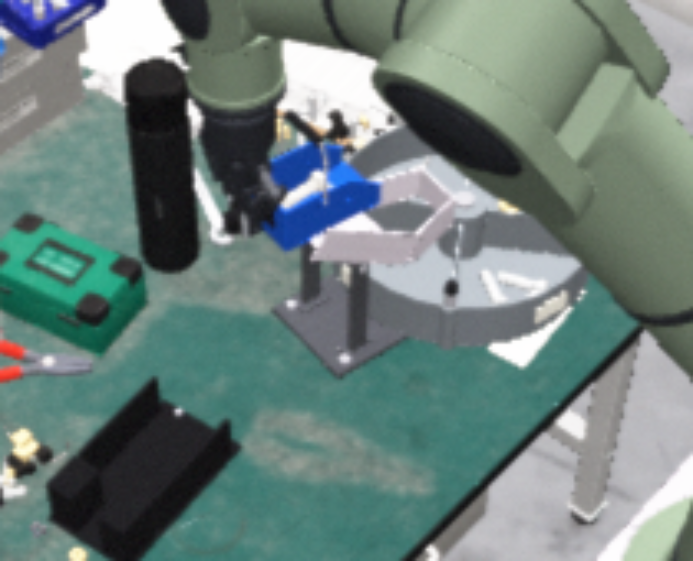

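Request:
drive_tool --pt "20.8 0 0 0 0" --pt "20.8 0 0 0 0"

```text
clock: 24.45
position: [0.587, 0.1205, 0.2416]
tool_rot: [-3.123, 0.003, 1.356]
force: [1.0, -0.8, -0.9]
grip_width: 0.0177
```

```bash
python3 look.py pics/s24.png
```

```text
24.45 [0.587  0.1205 0.2416] [-3.123e+00  3.000e-03  1.356e+00] [ 0.97 -0.76 -0.93] [-0.005 -0.173 -0.052] 0.01775 [-0.85  0.64  0.88  1.67 -0.54  1.11 -0.03]
station 0.3075 -0.0
```

View pics/s24.png

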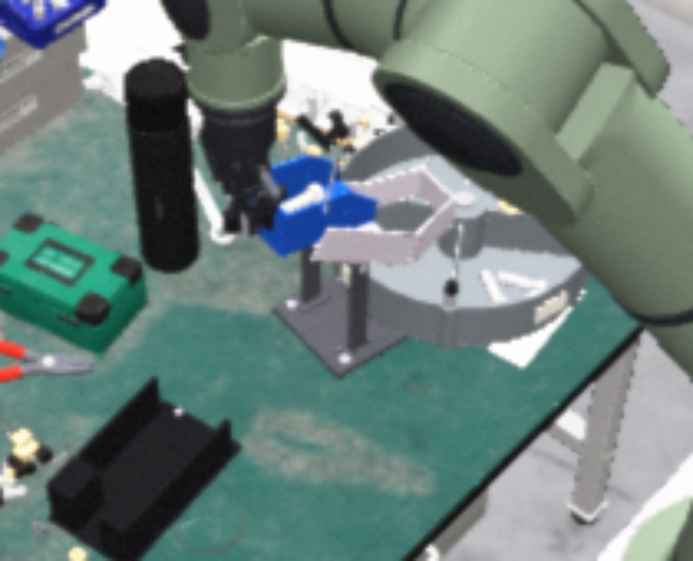

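Request:
drive_tool --pt "20.6 0 -0.002 0.01 0" --pt "20.6 -0.001 -0.003 0.01 0" --pt "20.6 0 -0.003 0.01 0" --pt "20.6 -0.001 -0.003 0.01 0"

```text
clock: 24.9
position: [0.5844, 0.1086, 0.2843]
tool_rot: [-3.122, 0.004, 1.356]
force: [0.0, -0.5, -2.5]
grip_width: 0.0179
```

```bash
python3 look.py pics/s25.png
```

```text
24.9 [0.5844 0.1086 0.2843] [-3.122  0.004  1.356] [ 0.05 -0.49 -2.46] [ 0.117 -0.079 -0.043] 0.0179 [-0.86  0.59  0.92  1.63 -0.5   1.19 -0.04]
station 0.2953 -0.0
```

View pics/s25.png

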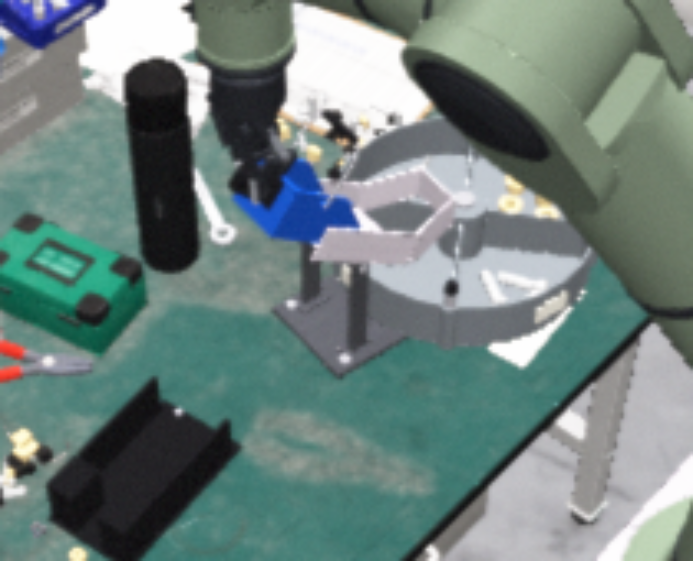

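Request:
drive_tool --pt "20.8 0 -0.002 0.01 0" --pt "20.8 0 -0.002 0.01 0" --pt "20.8 0 0 0.01 0" --pt "20.8 0 0 0 0"

```text
clock: 25.35
position: [0.5851, 0.1033, 0.3198]
tool_rot: [-3.125, 0.002, 1.355]
force: [-0.3, -1.0, -1.7]
grip_width: 0.0177
```

```bash
python3 look.py pics/s26.png
python3 - <<'E'
from h import *
im=bot.grab_frame("top");cv2.imwrite("pics/t26.png",cv2.resize(im[140:290,160:400,::-1],None,fx=3,fy=3,interpolation=cv2.INTER_CUBIC))
E
```

```text
25.35 [0.5851 0.1033 0.3198] [-3.125e+00  2.000e-03  1.355e+00] [-0.33 -1.05 -1.66] [ 0.031 -0.083 -0.012] 0.01773 [-0.87  0.56  0.94  1.59 -0.47  1.25 -0.06]
station 0.2902 -0.0018
```

View pics/s26.png

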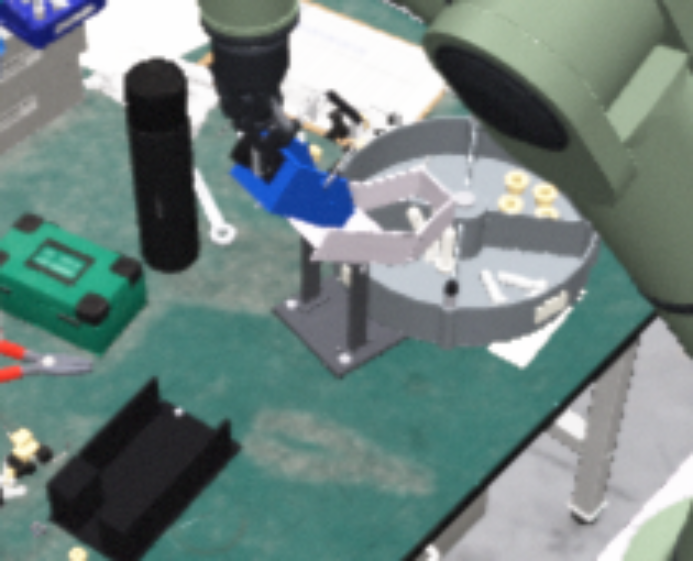

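View pics/t26.png

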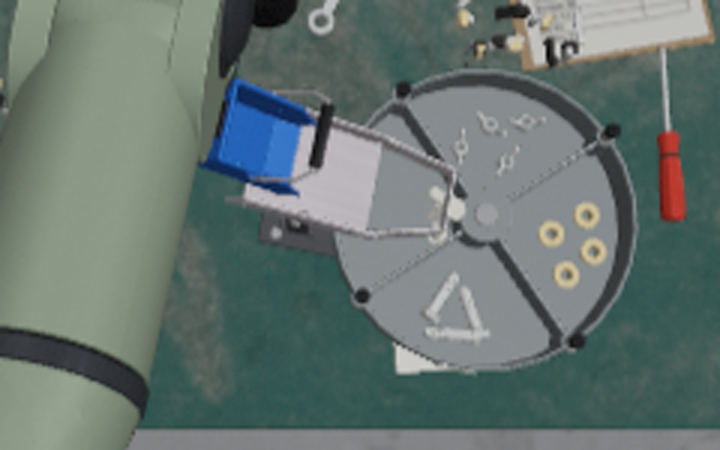

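Request:
drive_tool --pt "18 0 0 0 0" --pt "15 0 0 0 0" --newtons 40

```text
clock: 25.65
position: [0.5843, 0.1038, 0.3176]
tool_rot: [-3.122, 0.003, 1.355]
force: [0.4, -0.9, -1.5]
grip_width: 0.0175
```

Run:
```python
from h import *
im=bot.grab_frame("scene")[:,:,::-1];a=cv2.resize(im[140:220,250:350],None,fx=6,fy=6,interpolation=cv2.INTER_CUBIC)
cv2.imwrite("pics/z1.png",a)
im=bot.grab_frame("top")[:,:,::-1];cv2.imwrite("pics/z2.png",cv2.resize(im[180:235,240:340],None,fx=7,fy=7,interpolation=cv2.INTER_CUBIC))
for cam in ["scene","top"]:
  for d in bot.masks_of(cam,"nylon_bolt_1")[:5]:
    ys,xs=np.nonzero(d["mask"]);print(cam,round(d["conf"],2),d["point"],len(xs),xs.min(),xs.max(),ys.min(),ys.max())
```

```text
(no output)
```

View pics/z1.png

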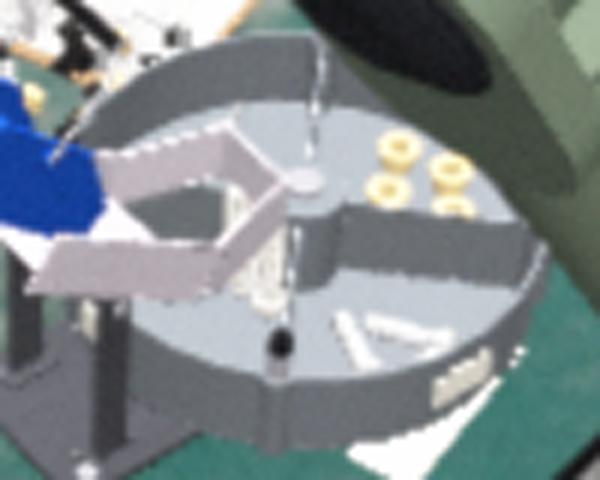

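View pics/z2.png

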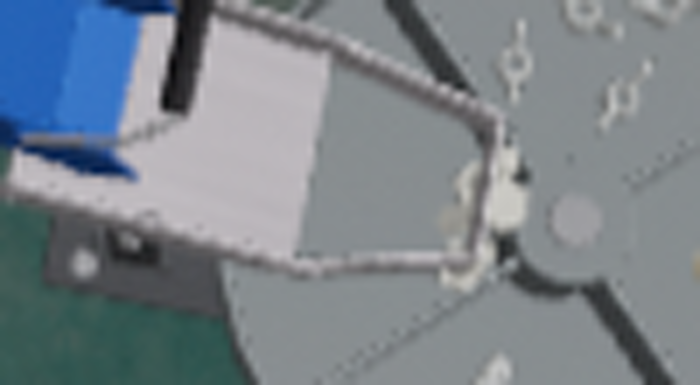

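Request:
drive_tool --pt "10 0 0.002 0.02 0" --pt "10 0.002 0.01 0.025 0" --pt "10 0.005 0.022 0.02 0" --pt "10 0.006 0.028 0.01 0" --pt "10 0.004 0.025 0 0" --pt "10 -0.015 0.012 0 0.03" --pt "10 -0.03 0 0 0.06" --pt "10 -0.03 0 0 0.06" --pt "10 -0.03 0 0 0.06" --pt "10 -0.03 0 0 0.05" --pt "10 -0.015 0 0 0.03" --pt "10 0 0 0 0" --newtons 60

```text
clock: 27.05
position: [0.4457, 0.2054, 0.3931]
tool_rot: [-3.12, 0.006, 1.657]
force: [0.4, 0.4, -2.0]
grip_width: 0.0168
```

```bash
python3 look.py pics/s27.png
python3 - <<'E'
from h import *
im=bot.grab_frame("top")[:,:,::-1];cv2.imwrite("pics/z3.png",cv2.resize(im[170:240,240:340],None,fx=7,fy=7,interpolation=cv2.INTER_CUBIC))
im=bot.grab_frame("scene")[:,:,::-1];a=cv2.resize(im[140:220,250:350],None,fx=6,fy=6,interpolation=cv2.INTER_CUBIC);cv2.imwrite("pics/z4.png",a)
for cam in ["scene","top"]:
  for d in bot.masks_of(cam,"nylon_bolt_1")[:5]:
    ys,xs=np.nonzero(d["mask"]);print(cam,round(d["conf"],2),d["point"],len(xs),xs.min(),xs.max(),ys.min(),ys.max())
E
```

```text
27.05 [0.4457 0.2054 0.3931] [-3.12   0.006  1.657] [ 0.42  0.43 -1.99] [ 0.104 -0.083 -0.007] 0.01685 [-1.34  0.27  1.01  1.72 -0.23  1.31 -0.2 ]
station 0.3606 0.156
scene 0.45 [293.9, 189.3] 64 292 297 178 192
top 0.49 [312.5, 208.3] 19 310 314 207 211
```

View pics/s27.png

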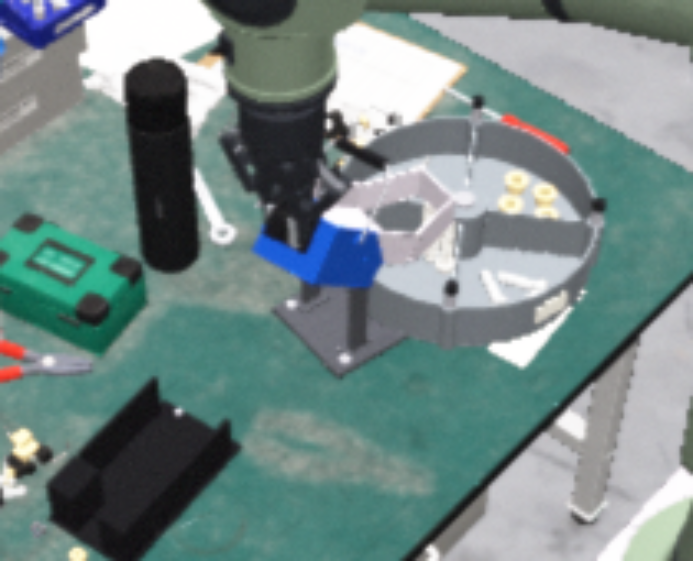

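View pics/z3.png

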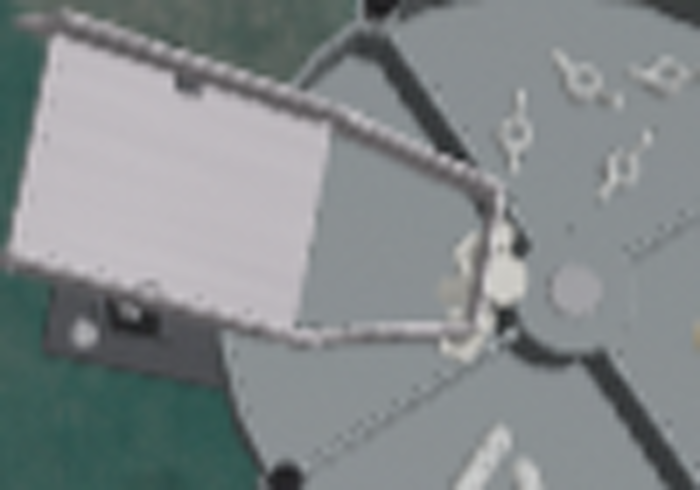

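View pics/z4.png

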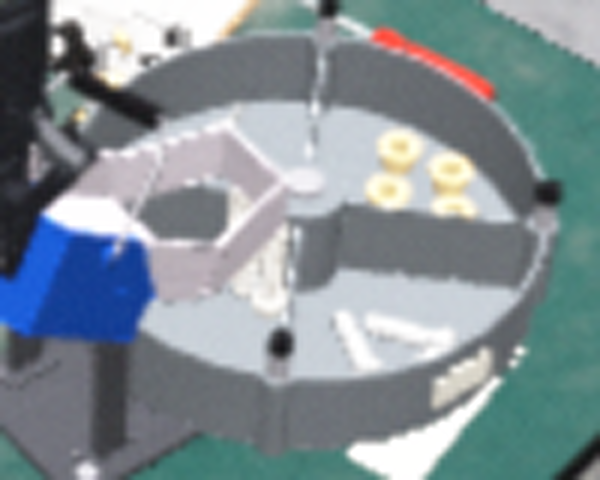

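Request:
drive_tool --pt "10 -0.002 0 -0.02 0" --pt "10 -0.002 0.002 -0.035 0" --pt "10 0 0.002 -0.04 0" --pt "10 0 0 -0.04 0" --pt "10 0 0 -0.035 0" --pt "10 0 0 -0.02 0" --pt "10 0 0 0 0"

```text
clock: 28.0
position: [0.4485, 0.2057, 0.1947]
tool_rot: [-3.124, 0.014, 1.644]
force: [-0.3, 0.2, -1.4]
grip_width: 0.0167
```

```bash
python3 look.py pics/s28.png
```

```text
28.0 [0.4485 0.2057 0.1947] [-3.124  0.014  1.644] [-0.34  0.19 -1.43] [0.111 0.027 0.007] 0.01671 [-1.16  0.5   0.83  1.99 -0.47  0.88  0.01]
station 0.3615 0.1534
```

View pics/s28.png

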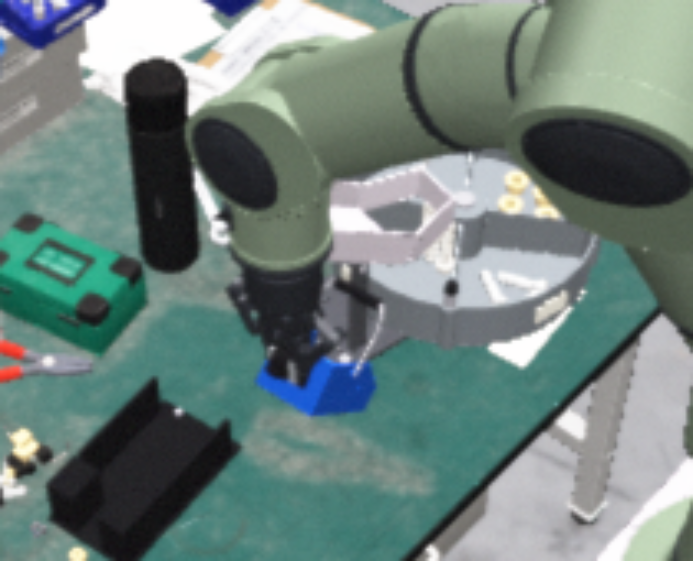

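Request:
drive_tool --pt "10 0 0 -0.03 0" --pt "10 0 0 -0.03 0" --pt "10 0 0 -0.008 0" --pt "15 0 0 0 0" --newtons 20

```text
clock: 28.45
position: [0.4534, 0.2067, 0.1308]
tool_rot: [-3.132, 0.011, 1.642]
force: [0.6, 0.7, -2.3]
grip_width: 0.0166
```

```bash
python3 look.py pics/s29.png
```

```text
28.45 [0.4534 0.2067 0.1308] [-3.132  0.011  1.642] [ 0.58  0.7  -2.29] [0.103 0.046 0.008] 0.01655 [-1.07  0.6   0.73  2.03 -0.58  0.74  0.09]
station 0.3634 0.1488
```

View pics/s29.png

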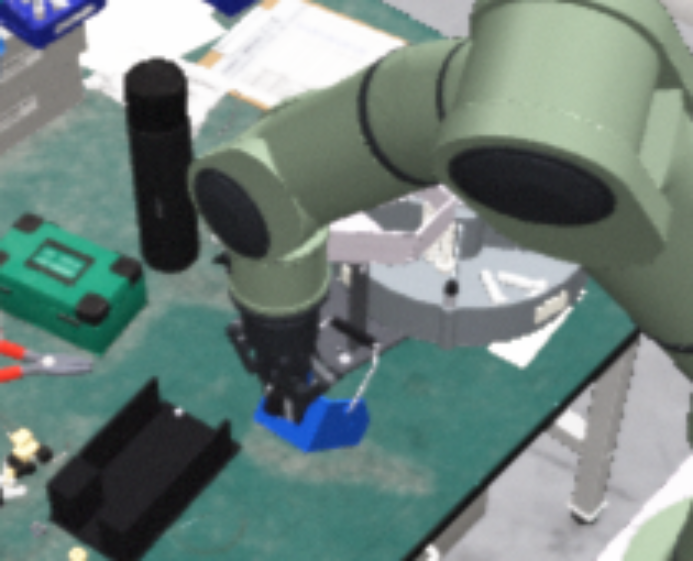

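Request:
drive_tool --pt "15 -0.008 -0.02 0.005 0" --pt "15 -0.01 -0.025 0 0" --pt "15 -0.005 -0.005 -0.005 0" --pt "15 0 0.002 -0.008 0" --pt "15 0 0.003 -0.008 0"

```text
clock: 29.0
position: [0.4341, 0.1633, 0.1215]
tool_rot: [-3.141, 0.004, 1.643]
force: [0.1, 1.4, -1.5]
grip_width: 0.0169
```

Now loosen slightly (17→18%) and step down.

Request:
drive_tool --pt "18 0 0.003 -0.008 0" --pt "18 0 0.003 -0.008 0"

```text
clock: 29.2
position: [0.4359, 0.1753, 0.106]
tool_rot: [3.139, -0.003, 1.646]
force: [-6.4, 14.7, 23.9]
grip_width: 0.0172
```

Request:
drive_tool --pt "20.3 0 0 0 0" --pt "20.3 0 0.002 -0.003 0"

```text
clock: 29.4
position: [0.4364, 0.1807, 0.102]
tool_rot: [3.14, -0.005, 1.649]
force: [-2.8, 6.8, 11.6]
grip_width: 0.0177
```

```bash
python3 look.py pics/s30.png
```

```text
29.4 [0.4364 0.1807 0.102 ] [ 3.14  -0.005  1.649] [-2.77  6.77 11.64] [ 1.067  1.119 -0.185] 0.01773 [-1.    0.59  0.66  2.13 -0.64  0.62  0.2 ]
station 0.3344 0.1599
```

View pics/s30.png

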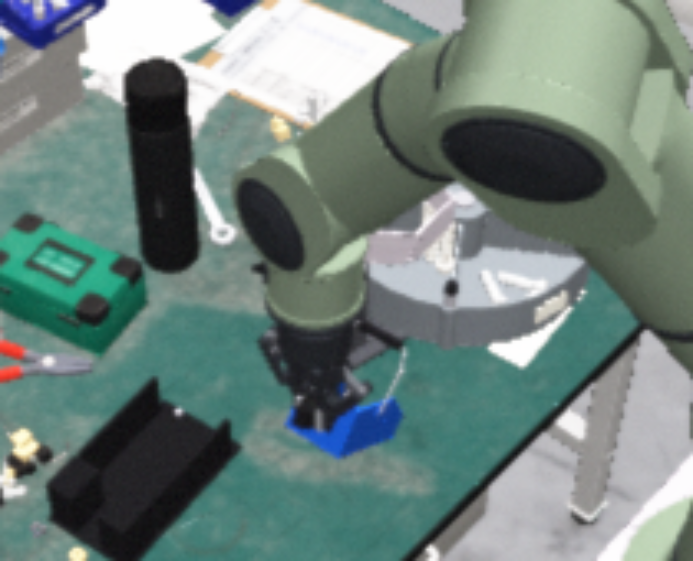

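Request:
drive_tool --pt "20.5 0 0.003 -0.006 0" --pt "20.5 0 0.003 -0.006 0" --pt "20.5 0 0.003 -0.006 0"

```text
clock: 29.75
position: [0.437, 0.1947, 0.0825]
tool_rot: [3.14, -0.008, 1.652]
force: [-1.7, 3.7, 4.6]
grip_width: 0.0179
```

Request:
drive_tool --pt "20.5 -0.002 0 -0.007 0" --pt "20.5 -0.002 0 -0.007 0" --pt "20.5 -0.001 0 -0.007 0"

```text
clock: 30.05
position: [0.4327, 0.197, 0.0596]
tool_rot: [3.138, -0.009, 1.655]
force: [-0.3, 2.1, 3.0]
grip_width: 0.0176
```

```bash
python3 look.py pics/s31.png
```

```text
30.05 [0.4327 0.197  0.0596] [ 3.138 -0.009  1.655] [-0.29  2.09  3.01] [ 0.155 -0.029  0.041] 0.01763 [-0.96  0.66  0.57  2.14 -0.73  0.53  0.24]
station 0.3496 0.1669
```

View pics/s31.png

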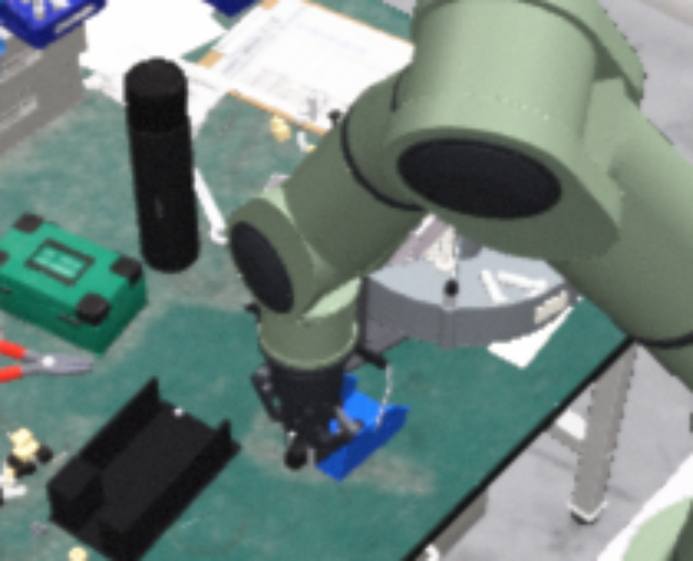

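Request:
drive_tool --pt "20.5 0 0 -0.008 0" --pt "20.5 0 0 -0.008 0" --pt "20.5 0 0 -0.006 0"

```text
clock: 30.4
position: [0.4322, 0.1964, 0.0352]
tool_rot: [3.139, -0.008, 1.655]
force: [0.1, 1.2, 2.2]
grip_width: 0.0177
```

Request:
drive_tool --pt "20.5 0 0 -0.004 0" --pt "20.5 0 0 -0.003 0"

```text
clock: 30.6
position: [0.432, 0.1959, 0.027]
tool_rot: [3.14, -0.007, 1.654]
force: [0.1, 1.3, 1.6]
grip_width: 0.0176
```

```bash
python3 look.py pics/s32.png
```

```text
30.6 [0.432  0.1959 0.027 ] [ 3.14  -0.007  1.654] [0.12 1.3  1.57] [0.094 0.034 0.01 ] 0.01758 [-0.91  0.71  0.49  2.15 -0.78  0.46  0.29]
station 0.3484 0.1674
```

View pics/s32.png

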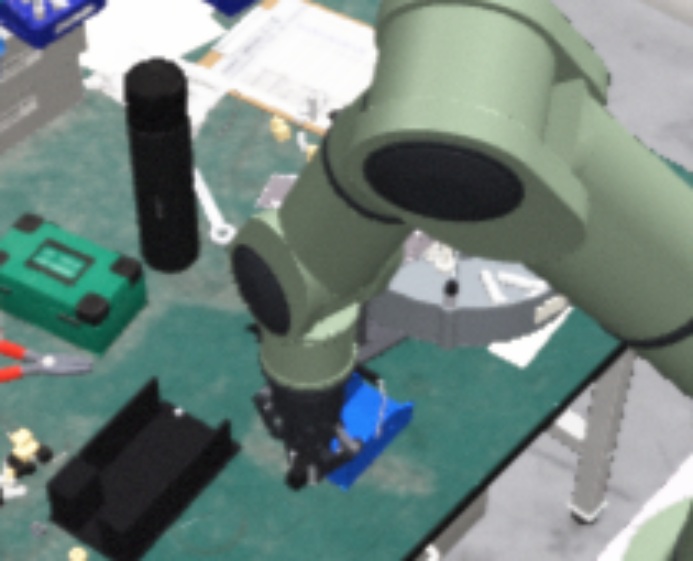

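Close to flat; one more small step to bottom, then open.

Request:
drive_tool --pt "20.5 0 0 -0.003 0"

```text
clock: 30.75
position: [0.4321, 0.1962, 0.024]
tool_rot: [3.14, -0.008, 1.654]
force: [-5.7, 9.2, 29.7]
grip_width: 0.0177
```

Request:
drive_tool --pt "25 0 0 0 0" --pt "45 0 0 0 0" --pt "45 0 0 0 0" --pt "45 0 0 0.03 0" --pt "50 0 0 0.045 0" --pt "50 0 0 0.045 0" --pt "50 0 0 0.045 0" --pt "50 0 0 0.045 0"

```text
clock: 31.55
position: [0.4288, 0.1921, 0.2367]
tool_rot: [-3.134, -0.001, 1.65]
force: [-0.2, 1.5, 0.9]
grip_width: 0.0425
```

```bash
python3 look.py pics/s33.png
python3 - <<'E'
from h import *
im=bot.grab_frame("wrist");cv2.imwrite("pics/w33.png",im[:,:,::-1])
E
```

```text
31.55 [0.4288 0.1921 0.2367] [-3.134e+00 -1.000e-03  1.650e+00] [-0.16  1.46  0.89] [0.059 0.037 0.006] 0.04248 [-1.24  0.4   0.92  2.01 -0.4   0.93 -0.03]
station 0.344 0.1697
```

View pics/s33.png

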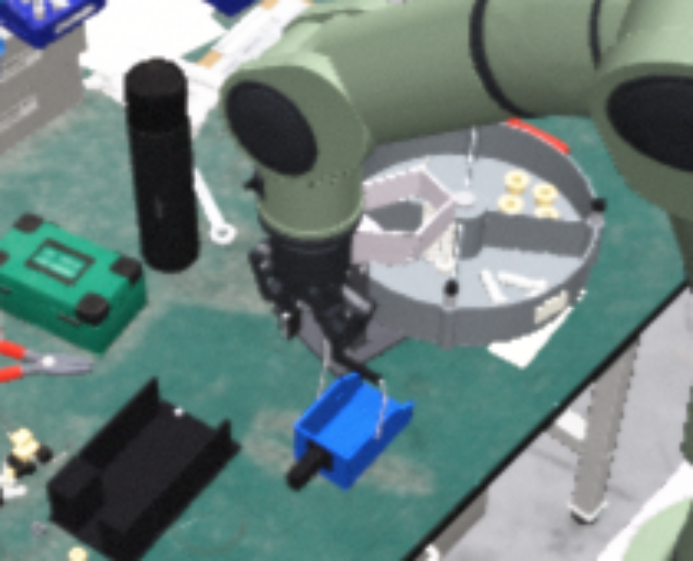

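View pics/w33.png

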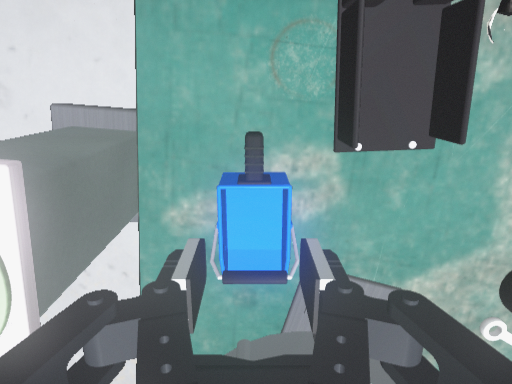

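Request:
drive_tool --pt "50 0.005 -0.02 0.04 0" --pt "50 0.01 -0.03 0.03 0" --pt "50 0.01 -0.035 0.02 0" --pt "50 0.01 -0.04 0.01 0" --pt "50 0.01 -0.04 0 0" --pt "50 0.01 -0.04 0 0" --pt "50 0.01 -0.035 0 0" --pt "50 0.01 -0.02 0 0" --pt "50 0 0 0 0"

```text
clock: 32.55
position: [0.5051, -0.0766, 0.3435]
tool_rot: [3.141, -0.007, 1.656]
force: [-0.2, -1.5, -0.3]
grip_width: 0.0426
```

```bash
python3 look.py pics/s34.png
python3 - <<'E'
from h import *
c=bot.camera_info("wrist");im=bot.grab_frame("wrist")[:,:,::-1];cv2.imwrite("pics/w34.png",im)
print(proj("wrist",[.522,-.18,.089],c),proj("wrist",[.54,-.097,.026],c))
for d in bot.masks_of("wrist","nylon_bolt_1")[:5]:
    ys,xs=np.nonzero(d["mask"]);print(round(d["conf"],2),d["point"],len(xs),xs.min(),xs.max(),ys.min(),ys.max())
E
```

```text
32.55 [ 0.5051 -0.0766  0.3435] [ 3.141 -0.007  1.656] [-0.18 -1.55 -0.34] [-0.037 -0.018  0.027] 0.04262 [-0.71  0.35  1.01  1.78 -0.33  1.19  0.48]
station 0.0975 0.0384
[259.04878745 236.87137397] [276.82283447 163.26476499]
0.76 [268.2, 199.9] 256 261 274 185 226
0.74 [254.8, 195.5] 266 249 262 182 205
0.72 [282.7, 199.6] 299 272 289 192 214
```

View pics/w34.png

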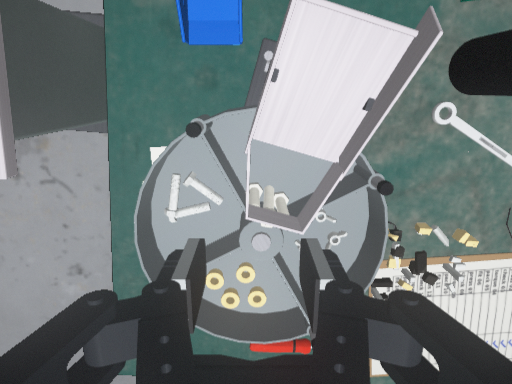

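Run:
```python
import cv2
im=cv2.imread("pics/w34.png");cv2.imwrite("pics/w34z.png",cv2.resize(im[150:255,210:330],None,fx=5.5,fy=5.5,interpolation=cv2.INTER_CUBIC))
```

```text
(no output)
```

View pics/w34z.png

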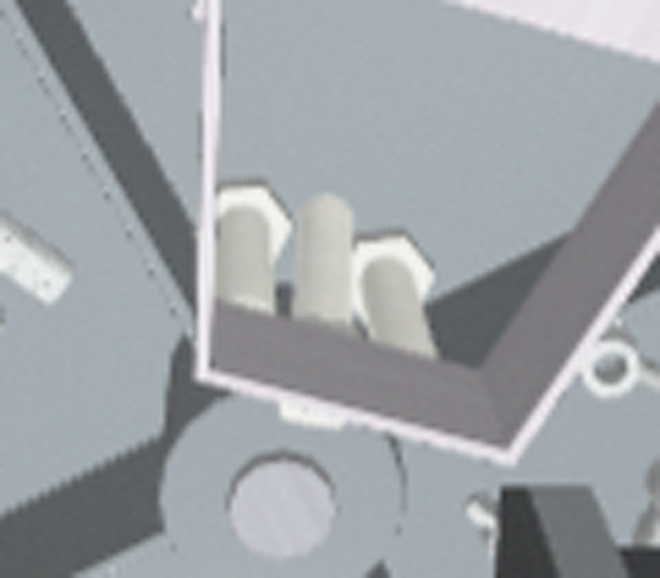

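Run:
```python
from h import *
c=bot.camera_info("wrist");C=np.array([.522,-.180])
W=lambda uv,z:P("wrist",uv,z,c)
for uv in [(194,128),(385,187)]:
    p=W(uv,.123);d=p[:2]-C;print(p.round(4),np.hypot(*d).round(4),np.degrees(np.arctan2(d[1],d[0])))
h=W((261,242),.089);print("hub centre at z .089",h.round(4))
az=np.radians(33.0)  # post_a az
ex=np.array([np.cos(az),np.sin(az)]);ey=np.array([-ex[1],ex[0]])
F=lambda uv,z:(lambda d:np.round([d@ex*1e3,d@ey*1e3],1))(W(uv,z)[:2]-C)
g=lambda p:(p[0]/5.5+210-.4,p[1]/5.5+150-.4)
for n,p,z in [("A head",(245,220),.036),("B tip",(325,205),.032),("C head",(392,265),.036),("A shank at defl",(245,305),.07),("A at .09",(245,305),.09),("B at defl",(322,322),.09),("C",(410,345),.09),("B head top",(312,415),.108),("B head top",(312,415),.095),("div",(200,260),.026),("div",(110,50),.026),("divtop",(185,330),.089)]: print(n,z,F(g(p),z))
```

```text
[ 0.4404 -0.0452  0.123 ] 0.1576 121.19554684313002
[ 0.6527 -0.0907  0.123 ] 0.1583 34.35425589757439
hub centre at z .089 [ 0.5253 -0.1842  0.089 ]
A head 0.036 [18.1 46. ]
B tip 0.032 [37.1 39.1]
C head 0.036 [45.2 18.4]
A shank at defl 0.07 [12.9 36.6]
A at .09 0.09 [16.  42.6]
B at defl 0.09 [29.2 31.1]
C 0.09 [44.1 17.1]
B head top 0.108 [19.8 19.2]
B head top 0.095 [17.9 14.3]
div 0.026 [ 1.7 39.4]
div 0.026 [ 7.7 97.8]
divtop 0.089 [ 1.2 43.4]
```

Request:
drive_tool --pt "50 0.018 0.033 -0.01 -0.1" --pt "50 0.018 0.033 -0.02 -0.1" --pt "50 0.018 0.03 -0.02 -0.1" --pt "50 0 0 0 0"

```text
clock: 33.1
position: [0.5588, 0.0313, 0.292]
tool_rot: [3.14, -0.012, 1.353]
force: [-0.2, 0.0, -0.2]
grip_width: 0.0429
```

Run:
```python
from h import *
o=bot.observe();print(o["clock"],o["position"],o["tool_rot"],o["force"])
c=bot.camera_info("wrist");im=bot.grab_frame("wrist")[:,:,::-1]
np.save("c35.npy",c["cam_to_world"])
u=proj("wrist",[.54,-.13,.06],c);print(u,np.round(np.array(c["cam_to_world"])[:3,3],3))
x,y=int(u[0]),int(u[1]);x0,y0=max(0,x-65),max(0,y-50);print(x0,y0)
cv2.imwrite("pics/w35.png",im);cv2.imwrite("pics/w35z.png",cv2.resize(im[y0:y0+100,x0:x0+130],None,fx=6,fy=6,interpolation=cv2.INTER_CUBIC))
```

```text
33.1 [0.55883316 0.03134383 0.29203213] [ 3.13978084 -0.01248385  1.3526608 ] [-0.16089581  0.04788707 -0.2463658 ]
[265.22556394 286.92375554] [0.574 0.101 0.436]
200 236
```

View pics/w35z.png

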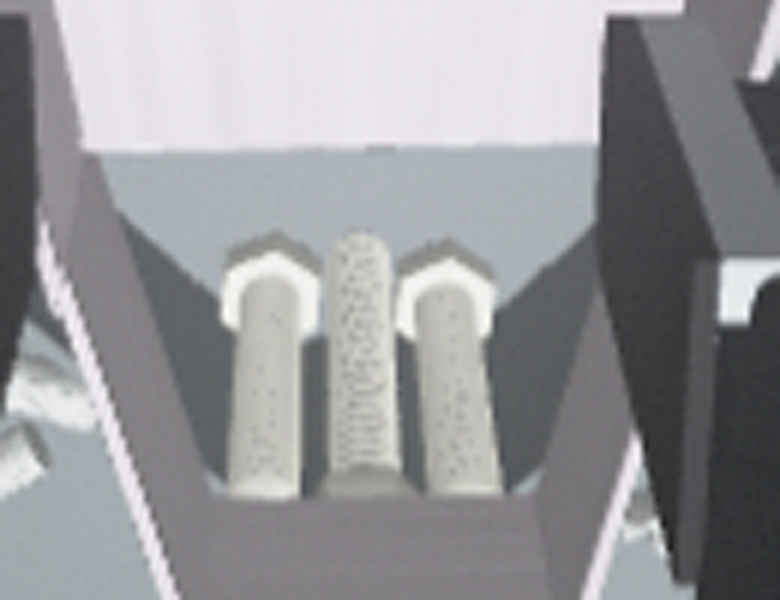

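Run:
```python
from h import *
c=bot.camera_info("wrist");C=np.array([.522,-.180]);az=np.radians(33.);ex=np.array([np.cos(az),np.sin(az)]);ey=np.array([-ex[1],ex[0]])
g=lambda p:(p[0]/6+200-.4,p[1]/6+236-.4)
W=lambda uv,z:P("wrist",uv,z,c)
for n,f,t in [("A",(270,292),(265,488)),("B",(358,245),(366,490)),("C",(446,295),(464,490))]:
    a=W(g(f),.034);
    # top height so that length ~70-78 between points
    best=min(np.arange(.06,.12,.001),key=lambda z:abs(np.linalg.norm(W(g(t),z)-a)-.075));b=W(g(t),best)
    m=(a+b)/2;d=m[:2]-C;print(n,"top z",best.round(3),"mid turntable mm",(d@ex*1e3).round(1),(d@ey*1e3).round(1),"z above floor",((m[2]-.026)*1e3).round(1),"foot",((a[:2]-C)@ex*1e3).round(1),((a[:2]-C)@ey*1e3).round(1))
```

```text
A top z 0.109 mid turntable mm 15.1 41.3 z above floor 45.5 foot 13.4 39.8
B top z 0.109 mid turntable mm 32.5 31.6 z above floor 45.5 foot 35.3 34.2
C top z 0.109 mid turntable mm 41.3 13.8 z above floor 45.5 foot 40.1 11.5
```

Request:
drive_tool --pt "50 0 0.02 0.04 0" --pt "50 -0.01 0.04 0.02 0" --pt "50 -0.01 0.04 0 0" --pt "50 0 0 0 0" --pt "50 0 0 0 0"

```text
clock: 33.65
position: [0.5343, 0.133, 0.3572]
tool_rot: [3.139, -0.013, 1.36]
force: [-0.1, -0.4, 0.3]
grip_width: 0.0425
```

```bash
python3 look.py pics/s36.png
python3 - <<'E'
from h import *
im=bot.grab_frame("top")[:,:,::-1];cv2.imwrite("pics/t36.png",cv2.resize(im[90:290,120:400],None,fx=2.8,fy=2.8,interpolation=cv2.INTER_CUBIC))
E
```

```text
33.65 [0.5343 0.133  0.3572] [ 3.139 -0.013  1.36 ] [-0.13 -0.36  0.32] [-0.049 -0.006  0.016] 0.04252 [-1.08  0.46  1.08  1.67 -0.44  1.27 -0.12]
station 0.3086 0.0541
```

View pics/s36.png

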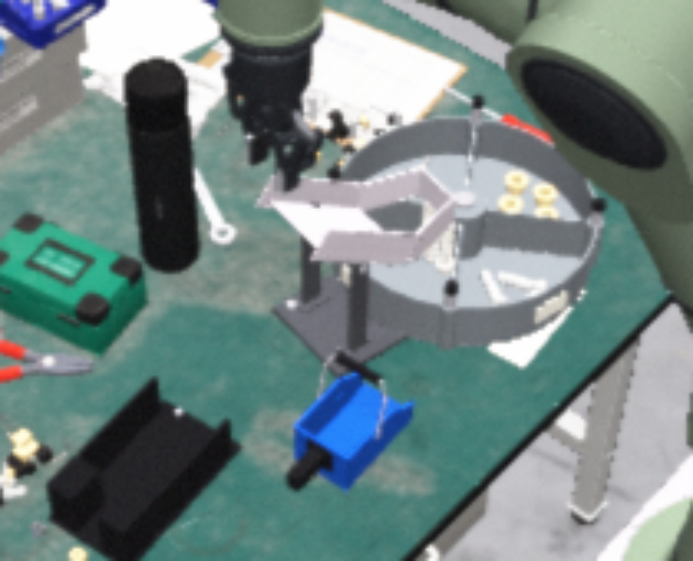

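View pics/t36.png

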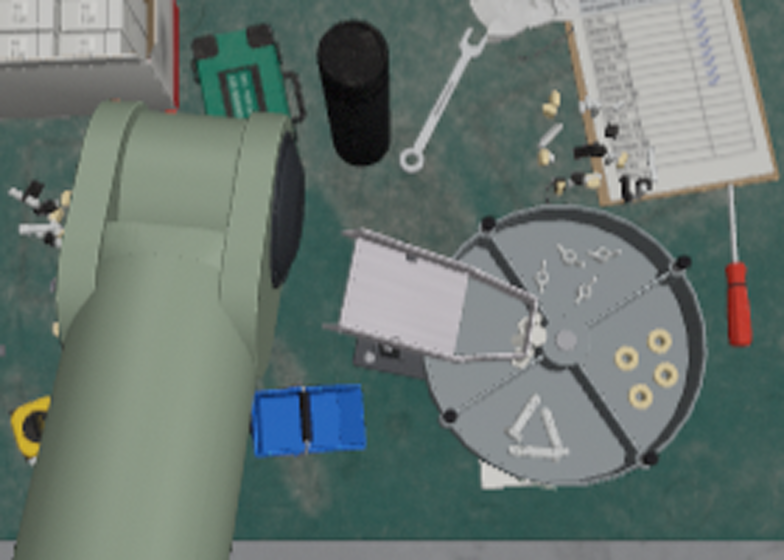

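The tub stands upright and empty at about (305,420) in the top view. The three bolts stand beside the hub in the target compartment at about (532,335). The flask, tape measure and screwdriver are where they were, and the arm is clear of everything, so I'm handing the job in.

```bash
python3 -c "
from workcell import bot
print(bot.job_done())"
```

```text
the job is handed in; nothing more can be done
None
```

All three bolts went down the chute into the empty compartment, and the job was handed in at about 34 s of the 72 s allowed. No verdict was reported.

**What I did**
- **Carousel:** I turned it by one post. The first grip slipped off the post partway, so I took hold again and finished the turn. By the camera, the compartment was within about 1° of the outlet.
- **Tub to the bench:** I lifted the tub out by its bail, stood it on the bench and let go. The force briefly reached 116 N when it touched down, close to the 120 N limit, and I backed off at once.
- **Pouring:** The drive cannot tilt the tool. I took the rear grip afresh and loosened the jaws over the chute until the tub's nose sank. Raising the grip then brought it to about 45° by eye, and all three bolts slid out.
- **Setting down:** I used the bench to press the tub level again and let go.

**Last checks**
- **Tub:** In the last pictures it stands flat and empty on the bench.
- **Other things:** The flask and red screwdriver look unmoved. The arm half hid the tape measure in the last top view; what shows of it has not moved.
- **Arm:** It is clear of everything, and the force reading is about zero.
- **Bolts:** They stand nearly upright beside the hub, between the dividers, instead of lying flat. With bolts 83 mm long, I put their middles at about 42–46 mm above the floor, against the 50 mm limit. The outer two are about 10 mm inside the divider limit. Those margins are thin, but I left the bolts alone because disturbing them seemed riskier.

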